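# Lock up printing blocks and start the proof press

## Task

Move the aluminium spacer bars left in the channel of the lock-up bed into the empty red bin beside it, and lay every wooden printing block flat in the channel instead, side by side across it. Then tighten the jaw with repeated strokes of its ratchet lever (never by pushing the jaw itself) until its sprung brass face is clearly pressed in by the row, but not driven all the way in, flip the hinged cover of the start station up until it stays, and press the button underneath fully down; leave the row clamped, the cover up and the bench's other things where they are.

Things in the scene. Friction and masses are not known exactly. Their poses are not given: they have to be found in the camera images.
- bed: Fixed steel lock-up bed, plate 100 x 430 x 12 mm; origin at the centre of its underside, x across, y along it. Channel: floor at z 12 mm, centred on x = 0, 70 mm wide between rails 6 mm high along y; from the head stop (86 mm wide, 28 mm high over the floor, face at y -195 mm) to the jaw, which closes towards -y. The lever tower at y +60 mm is 78 mm high.
- stop_foot (a point): Middle of the foot of the head stop's face, on the channel floor (bed frame 0, -195, 12 mm).
- face_foot (a point): Middle of the foot of the jaw's sprung brass face (64 mm wide, 22 mm high), on the channel floor. The free channel runs from stop_foot to here: 155 to 175 mm at the start, enough for all blocks (32 mm each) with a few mm between them. The closing jaw pushes loosely laid blocks together.
- jaw: The ratchet jaw: a grey crosshead 86 x 20 mm (top 40 mm above the table) behind the brass face, with a toothed rack behind. Its origin coincides with the bed's when fully back and moves towards bed -y by up to 135 mm. Held by stiff friction (14 N); it never comes back. Each full stroke of the lever advances it one tooth, 14 mm (the first stroke by anything up to that). Only the lever may move it.
- jaw_face (a joint): How far the sprung face is pushed back into the crosshead (m): 0 free, 0.024 on its stop; 5 N to begin, 8.5 N near the stop. Stays 0 until the row of blocks is tight between stop and jaw, then takes up the jaw's further advance. Wanted: over 0.0025; over 0.021 counts as driven in. Stop once it has clearly given (4 mm or so): a stroke adds 14 mm.
- lever (a joint): Ratchet lever (rad): 0 up at rest (sprung), 0.44 down on its stop. A stroke counts only if pressed past about 0.41 and then let up to 0; shorter ones gain nothing. Takes 8 to 13 N at the pad. Turns about an axis along the bed's x, 69 mm above the table at bed y +60 mm.
- lever_pad (a point): Centre of the top of the black rubber pad (44 x 40 mm, 12 mm thick) at the lever's free end, 150 mm from the pivot towards bed +y; press it downwards from above. About 115 mm above the table at rest; it goes down about 66 mm in a full stroke.
- block1: Wooden printing block with a dark metal relief face on top, 60 x 32 x 28 mm (x, y, z), 80 g or so; origin at the centre of its underside, long side along its x. All the blocks are alike but for their ornament. In the bed its long side lies across the channel (along the bed's x, either way round). Two to four blocks are present.
- block2: Wooden printing block with a dark metal relief face on top, 60 x 32 x 28 mm (x, y, z), 80 g or so; origin at the centre of its underside, long side along its x. All the blocks are alike but for their ornament. In the bed its long side lies across the channel (along the bed's x, either way round). Two to four blocks are present.
- block3: Wooden printing block with a dark metal relief face on top, 60 x 32 x 28 mm (x, y, z), 80 g or so; origin at the centre of its underside, long side along its x. All the blocks are alike but for their ornament. In the bed its long side lies across the channel (along the bed's x, either way round). Two to four blocks are present.
- block4: Wooden printing block with a dark metal relief face on top, 60 x 32 x 28 mm (x, y, z), 80 g or so; origin at the centre of its underside, long side along its x. All the blocks are alike but for their ornament. In the bed its long side lies across the channel (along the bed's x, either way round). Two to four blocks are present.
- station: Fixed grey start station, a 130 x 110 x 50 mm box (x, y, z, walls 5 mm) closed by a hinged cover; origin at the centre of its underside, front towards -x. It stands on the left or the right of the bench.
- cover (a joint): Opening angle of the station's cover (rad): 0 shut, 1.9 fully open; stiff hinge, stays wherever it is left. Up means over 1.3.
- cover_handle (a point): Centre of the head of the cover's knob (28 mm across, head 16 mm thick), 35 mm above the top of the 8 mm cover, on the middle line 100 mm from the hinge. Moves with the cover.
- cover_hinge (a point): Middle of the hinge line, at the far (+x of the station) upper edge of the box, 50 mm above the table; the line runs along the station's y, and the knob rises and swings away to +x as the cover opens.
- start (a joint): How far the start button is pressed (m), 0 to 0.006; spring return, 5 N to press fully. Pressed means over 0.004.
- start_top (a point): Centre of the top of the round metal button (40 mm across), on the station's middle line 15 mm in front of its centre, about 27 mm above the table, inside the box.
- ink_tin: Bystander: round metal ink tin, 70 mm across, 52 mm high, standing among the blocks; origin at the centre of its underside.
- sort_bin: Fixed open red plastic bin, empty, 130 x 100 x 50 mm (x, y, z), walls and floor 4 mm; origin at the centre of its underside. It stands on the side where the station is not.
- spacer1: Plain aluminium spacer bar, 60 x 16 x 24 mm (x, y, z), 60 g; origin at the centre of its underside. At the start it lies across the channel of the bed, clear of its neighbours; one or two are present.
- spacer2: Plain aluminium spacer bar, 60 x 16 x 24 mm (x, y, z), 60 g; origin at the centre of its underside. At the start it lies across the channel of the bed, clear of its neighbours; one or two are present.
- planer: Bystander: dark wooden planing block, 60 x 130 x 35 mm, beyond the bed.
- steel_rule: Bystander: flat steel rule 200 x 28 x 6 mm, beyond the bed.
- brush: Bystander: brush lying beyond the bed.

How it is judged:
On the way, in this order (a step that is already met when the one before it is completed fails the run):
1. the spacer bars are in the bin and every block lies flat in the channel, across it (x of block1 in the frame of bed between -0.008 and 0.008 m and y of block1 in the frame of bed between -0.188 and -0.03 m and z of block1 in the frame of bed between 0.009 and 0.015 m and angle between each of block1, block2, block3, block4's own z axis and vertical below 0.08 rad and angle between the x axis of each of block1, block2, block3, block4 and the x axis of bed, either way round below 0.2 rad and x of block2 in the frame of bed between -0.008 and 0.008 m and y of block2 in the frame of bed between -0.188 and -0.03 m and z of block2 in the frame of bed between 0.009 and 0.015 m and x of block3 in the frame of bed between -0.008 and 0.008 m and y of block3 in the frame of bed between -0.188 and -0.03 m and z of block3 in the frame of bed between 0.009 and 0.015 m and x of block4 in the frame of bed between -0.008 and 0.008 m and y of block4 in the frame of bed between -0.188 and -0.03 m and z of block4 in the frame of bed between 0.009 and 0.015 m and x of spacer1 in the frame of sort_bin between -0.065 and 0.065 m and y of spacer1 in the frame of sort_bin between -0.05 and 0.05 m and height (world z) of spacer1 between 0.002 and 0.045 m and x of spacer2 in the frame of sort_bin between -0.065 and 0.065 m and y of spacer2 in the frame of sort_bin between -0.05 and 0.05 m and height (world z) of spacer2 between 0.002 and 0.045 m), for 0.2 s.
2. the row is clamped: the jaw's sprung face is pressed in (all of step 1 and value of joint jaw_face above 0.0025 m), for 0.5 s.
3. the cover of the start station is flipped up (value of joint cover above 1.3 rad), for 0.2 s.
4. the start button is pressed while the row is clamped (value of joint start above 0.004 m and value of joint jaw_face above 0.0025 m and value of joint cover above 1.3 rad), for 0.05 s.
At the end, for the whole second after the job is handed in: Every spacer bar is in the red bin; every block lies flat in the channel (within 8 mm of its middle line, 0.2 rad of square); the sprung face is pressed in by 2.5 to 21 mm; the cover is open beyond 1.3 rad; the button, pressed beyond 4 mm, is let go and the lever is up (all of step 2 and value of joint jaw_face below 0.021 m and value of joint cover above 1.3 rad and value of joint start below 0.002 m and value of joint lever below 0.05 rad); the robot touches nothing.
It fails at once if the jaw was over-tightened: its sprung face driven onto its stop (value of joint jaw_face above 0.021 m).
It fails at once if the jaw was pushed directly by the gripper or arm (contact force between any of the fingers, the arm and jaw above 8 N).
It fails at once if a bystander was moved by more than 40 mm (distance of any of ink_tin, planer, steel_rule, brush from where it was at the start of the episode above 0.04 m).
Of block1, block2, block3, block4 only 2 to 4 are there at a start; the rules pass over those that are not, and their reading is None.
Of spacer1, spacer2 only 1 to 2 are there at a start; the rules pass over those that are not, and their reading is None.
At some moment in a run one of block1, block2, block3, block4 may be knocked a few centimetres aside while the robot is not near it.
Once in a run the grip may slacken for a moment while it holds something.
It also fails if it takes over 200 s, if anything falls off the work surface, if the arm or the gripper's body presses on something with over 40 N, if the wrist force passes 120 N, or if a joint passes its speed limit or range.

## Robot

A 6-joint arm with a two-finger parallel gripper is mounted at the origin on the work surface. World frame = base frame: x ahead of the robot, y to its left, z up, the work surface at z = 0. Lengths are in m, angles in rad, forces in N, time in s.
With the tool pointing down it reaches from about 0.35 to 0.775 m from the base axis. Payload 5.5 kg.
Tool frame: the origin (TCP) lies midway between the tips of the shut fingers; the grasp point (between the pads) lies 19 mm behind it (bot.hold_point_z is the distance from the TCP to the grasp point, in m); z points along the fingers, y is the line along which they close (so a half turn about z gives the same grasp; the last joint's range is limited). The gripper opens to 85 mm and grips with 20 to 120 N. Pads are 22 mm wide; open, the fingers measure 114 mm over their backs; the gripper's body (76 mm by 85 mm) begins 54 mm behind the grasp point. The pads swing forward as they close: fully open they stand 13 mm farther back than shut.
Start: joints at [1.138, 0.313, 0.046, 1.304, 0, 1.431], TCP at [0.166, 0.551, 0.231] pointing down, gripper open.
Joint ranges: [-2.76, 2.76], [-0.86, 1.69], [-1.03, 1.26], [-2.2, 2.34], [-1.47, 1.5], [-3.14, 3.14]. Speed limits (rad/s): [2.57, 2.57, 3.14, 3.14, 3.14, 3.14].

## Interface

Orientations are given as a unit quaternion [x, y, z, w].
In Python, from bench import bot, eyes, ticket, cut_out, tip_of gives the robot as it stands.
- The arm moves only by the shell command python3 -m jog 'ROWS' [FORCE]. ROWS is JSON, a list of rows, each a list of 3 entries, a list of its own where there are three numbers: the shift along the world's x, y, z normalised to -1 to 1, where 1 is 100 cm, then the turn, a rotation vector about the world's x, y, z normalised to -1 to 1, where 1 is pi/2 rad, then the closure, from 0 (fully open) to 1 (shut). In form: [[[x, y, z], [wx, wy, wz], jaw], ...]. A call has 1 to 10 rows; each row is the pose to reach, as a shift and turn from the pose commanded when the call began; what a row does not reach only later rows make up. A row lasts 1/12 s, in which the tool goes at most 41.7 mm and 7.16 degrees, less where a joint would pass 70% of its speed; a pose out of reach is approached as far as the arm can. A call with a number of a shift or a turn outside -1 to 1 is refused whole. A call with a gripper value outside its range is refused whole. The fingers move at their own pace and stop on an object; FORCE is the grip in N (left out, the last holds). Time passes only in rows, so rows that repeat a pose let the fingers close. It gives the time, the measured TCP pose, the force, the opening and the grip force at its end, in the units of the state.
- bot.observe(): the state, without advancing time (a new reading comes with each control period).
- eyes.capture(name): name is "scene" or "top"; returns the picture (400x640x3 uint8, blue, green, red); there is no depth.
- eyes.camera_params(name): a dict with "mtx" (3x3 intrinsics, pixels), "k1" (the pictures are not rectified: a ray, as slopes to the right and down, at radius r is drawn at 1 + k1 r^2 times it, then the intrinsics apply), "rvec" (rotation vector, rad) and "tvec" (3), from world to camera coordinates, as OpenCV has them. Camera axes: x right, y down, z forward; pixel columns grow to the right and rows downward; lengths in m; the calibration is good to about 2 mm. A picture is of the moment at which its call begins. camera_params takes no time and is no camera call.
- ticket.close_job(): hands the job in; it is judged then, once.
Trained networks look in the newest picture that a camera, given by its name, has taken for a name from the list of things; names that differ only in an ending like _2 or _b are one class to them, and where a whole thing is asked for, a point or a joint stands for the part that bears it (a point fixed in the world has none). Each returns a list of dicts, best first, with "confidence" (0 to 1); they miss things now and then, are a little off and sometimes report something else, mostly with a low value. They report only what shows in the picture. A call takes as long as a camera call.
- cut_out(camera, thing): "region" (400x640 bool, what is visible of it) and "box" ([left, top, right, bottom] in pixels, round what is visible of it).
- tip_of(camera, thing): "point" ([column, row] in pixels: a listed point, or the origin of a listed thing).
The state is a dict: "clock": time; "qpos": joint angles; "joint_velocities": joint speeds; "tau": joint torques, N m; "ee_pos": TCP position; "eef_rot": TCP orientation; "contact_force": force on the tool from outside, world axes, zero at the start; "moment": the same for the moment, N m; "opening": finger opening in m; "gripper_force": force on a finger pad.
Only numpy, scipy, OpenCV 4.12 (cv2) and the standard library are available. Lean on these libraries where they do the work, as an engineer would, in place of code of your own. Each camera call takes 0.05 s, during which the arm holds its last target. There are 200 camera calls.

## Working session

There is one attempt and no reset: what is moved stays moved. The work goes in short steps, Python scripts to look and compute and a shell command to move; the robot and the scene stay as the last step left them, time stands still between calls to the robot, and variables do not carry over. Pictures are saved under pics/ and viewed, at most 15 in all, crops included, and the job is handed in when it is done.

```bash
ls; mkdir -p pics
python3 - <<'E'
from bench import bot, eyes
import cv2
for n in("scene","top"):
    cv2.imwrite(f"pics/{n}0.png",eyes.capture(n)); print(n,eyes.camera_params(n))
print(bot.observe(), bot.hold_point_z)
E
```

```text
pics
scene {'mtx': array([[417.77424958,   0.        , 317.10059938],
       [  0.        , 417.77424958, 196.75917454],
       [  0.        ,   0.        ,   1.        ]]), 'k1': -0.0843105610707145, 'rvec': array([ 2.19818254,  0.54361522, -0.24774331]), 'tvec': array([-0.52281926, -0.11304454,  1.2413792 ])}
top {'mtx': array([[368.67378198,   0.        , 315.9642549 ],
       [  0.        , 368.67378198, 205.17743519],
       [  0.        ,   0.        ,   1.        ]]), 'k1': -0.05636980313842156, 'rvec': array([ 2.10542488, -2.16079521,  0.1073831 ]), 'tvec': array([0.03624295, 0.60357605, 0.94647704])}
{'clock': 0.1, 'qpos': array([1.13841325e+00, 3.13968224e-01, 4.50877966e-02, 1.30357910e+00,
       2.50949043e-05, 1.43117766e+00]), 'joint_velocities': array([ 0.00024176,  0.00043043,  0.00077485, -0.00077856,  0.00051098,
       -0.00188033]), 'tau': array([ 1.89264334e-03, -4.81725383e+01,  2.99244905e+01,  1.27243533e-02,
       -1.43781808e-04,  7.06154751e-06]), 'ee_pos': array([0.16576798, 0.55011974, 0.23047165]), 'eef_rot': array([ 1.45859950e-01,  9.89304899e-01, -7.94281176e-04, -2.46647180e-04]), 'contact_force': array([ 0.37757387, -0.75345156,  0.02629155]), 'moment': array([-0.02258191,  0.00827935,  0.05473074]), 'gripper_force': 0.0, 'opening': 0.08576622435780389} 0.0187
```

View pics/scene0.png

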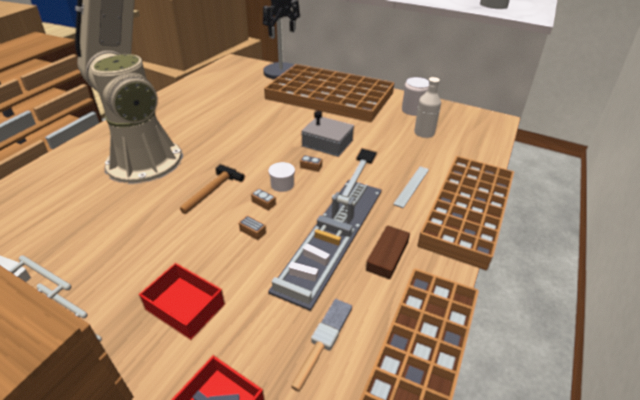

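View pics/top0.png

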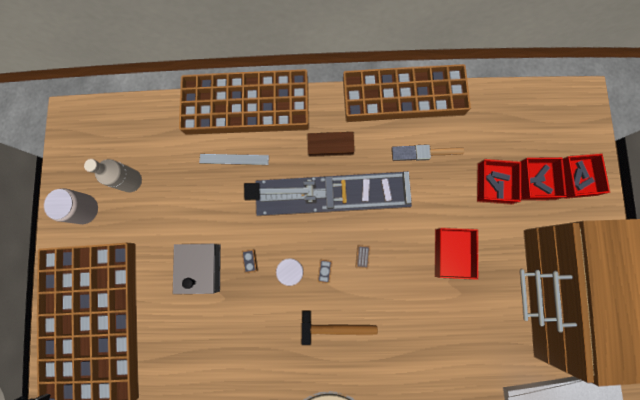

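The top view shows three blocks at (250,261), (325,271) and (363,257), with the tin at (289,272). Two spacers lie in the channel at (366,190) and (387,189). The lever pad is at (251,191), the station at (197,268) with its knob at (188,283), and the empty bin at (456,253). The scene view agrees.

```bash
cat > h.py <<'E'
import numpy as np, cv2
from bench import bot, eyes, cut_out, tip_of
from scipy.optimize import least_squares
P={n:eyes.camera_params(n) for n in("scene","top")}
def proj(n,p):
    p=np.atleast_2d(np.asarray(p,float)); c=P[n]; R=cv2.Rodrigues(c["rvec"])[0]
    q=p@R.T+c["tvec"]; s=q[:,:2]/q[:,2:]; s=s*(1+c["k1"]*(s**2).sum(1,keepdims=True))
    return s*c["mtx"][0,0]+c["mtx"][:2,2]
def ray(n,uv):
    c=P[n]; R=cv2.Rodrigues(c["rvec"])[0]
    d=(np.asarray(uv,float)-c["mtx"][:2,2])/c["mtx"][0,0]; s=d.copy()
    for _ in range(10): s=d/(1+c["k1"]*(s@s))
    return -R.T@c["tvec"], R.T@np.array([s[0],s[1],1])
def at_z(n,uv,z):
    o,d=ray(n,uv); return o+d*(z-o[2])/d[2]
def tri(uvs,uvt):
    (o1,d1),(o2,d2)=ray("scene",uvs),ray("top",uvt)
    A=np.c_[d1,-d2]; t=np.linalg.lstsq(A,o2-o1,rcond=None)[0]
    a,b=o1+t[0]*d1,o2+t[1]*d2; return (a+b)/2,np.linalg.norm(a-b)
def fit_region(n,region,ztop):
    """min-area rectangle of a region lifted to z=ztop: centre,angle(long side),sizes"""
    cs=cv2.findContours(region.astype(np.uint8),cv2.RETR_EXTERNAL,cv2.CHAIN_APPROX_NONE)[0]
    k=max(cs,key=cv2.contourArea)[:,0]
    w=np.array([at_z(n,u,ztop)[:2] for u in k])
    (c,(a,b),th)=cv2.minAreaRect((w*1000).astype(np.float32))
    if a<b: a,b,th=b,a,th+90
    return np.round(c,1),round(a,1),round(b,1),round((th+90)%180-90,1)
E
python3 - <<'E'
from h import *
np.set_printoptions(precision=4,suppress=True)
for n in("scene","top"): eyes.capture(n)
print("base",proj("top",[0,0,0]),proj("scene",[0,0,0]))
for t in("stop_foot","face_foot","lever_pad","station","cover_handle","cover_hinge","bed","sort_bin","ink_tin"):
    a,b=tip_of("scene",t),tip_of("top",t)
    if a and b: print(t,a[0]["confidence"],b[0]["confidence"],a[0]["point"],b[0]["point"],*tri(a[0]["point"],b[0]["point"]))
    else: print(t,a[:1],b[:1])
for t in("block1","spacer1"):
    A,B=tip_of("scene",t),tip_of("top",t)
    for a in A:
        for b in B:
            p,e=tri(a["point"],b["point"])
            if e<.012 and -.02<p[2]<.06: print(t,a["confidence"],b["confidence"],b["point"],p,e)
    for r in cut_out("top",t): print(t,r["confidence"],r["box"],fit_region("top",r["region"],.028 if t=="block1" else .036))
for t in("bed","sort_bin","station"):
    r=cut_out("top",t)[0]; print(t,r["confidence"],r["box"],fit_region("top",r["region"],{"bed":.012}.get(t,.05)))
E
```

```text
base [[329.7569 434.8747]] [[143.9051 159.3107]]
stop_foot 0.72 0.85 [292.3, 290.2] [402.6, 191.0] [ 0.6435 -0.2182  0.0086] 0.004210104335785505
face_foot 0.8 0.53 [327.0, 242.7] [341.0, 190.9] [ 0.6459 -0.0508  0.    ] 0.006219545719256419
lever_pad 0.77 0.83 [366.4, 150.8] [253.2, 187.5] [0.6405 0.1722 0.1263] 0.0021976050288694243
station [{'point': [327.3, 141.9], 'confidence': 0.58}] []
cover_handle 0.94 0.77 [318.8, 115.2] [188.0, 283.1] [0.409  0.3517 0.0834] 0.00423379783744371
cover_hinge 0.56 0.81 [347.1, 131.4] [195.6, 241.7] [0.5134 0.3406 0.0609] 0.00011955395954499667
bed 0.75 0.83 [333.1, 234.7] [333.1, 196.6] [ 0.6386 -0.0235 -0.0025] 0.011953348972714698
sort_bin 0.75 0.58 [186.8, 308.1] [454.7, 252.0] [ 0.4728 -0.3526 -0.0021] 0.006962561209983745
ink_tin 0.62 0.92 [280.1, 183.4] [293.0, 270.2] [0.4309 0.0879 0.0039] 0.003102121562593773
block1 0.72 0.49 [361.3, 255.2] [ 0.4653 -0.1022 -0.0109] 0.00784578122814367
block1 0.7 0.55 [326.4, 270.6] [ 0.4288 -0.0017 -0.016 ] 0.0012195016688307453
block1 0.68 0.54 [250.0, 258.8] [ 0.4638  0.2084 -0.0063] 0.00411263217579
[... 309 characters left out ...]
5] 0.002247606824192703
spacer1 0.82 0.56 [366.1, 192.7] [ 0.641  -0.1177  0.0077] 0.002282953742945396
spacer1 0.7 [309.3, 139.0, 357.2, 157.8] (array([775.1, -23.7]), 127.2, 65.7, -88.8)
spacer1 0.59 [381.6, 179.7, 396.7, 201.5] (array([ 641.2, -167.4]), 61.5, 20.1, 7.2)
spacer1 0.55 [244.6, 250.5, 258.1, 271.3] (array([460.7, 201.1]), 56.8, 36.9, 8.0)
spacer1 0.52 [363.7, 180.1, 370.1, 201.4] (array([ 642.9, -111.9]), 61.3, 17.5, -5.5)
bed 0.82 [241.4, 172.1, 412.9, 217.6] (array([640.4,  -7.3]), 464.2, 105.0, -88.7)
sort_bin 0.94 [436.4, 228.6, 477.4, 281.5] (array([ 467.7, -342.5]), 131.5, 112.6, -3.7)
station 0.66 [173.2, 243.3, 222.7, 293.6] (array([443.4, 341.9]), 133.9, 128.0, -0.6)
```

```bash
cat > ov.py <<'E'
from h import *
def bedpts(x,y,th,q):
    q=np.asarray(q,float); c,s=np.cos(th),np.sin(th)
    return np.c_[x+c*q[:,0]-s*q[:,1],y+s*q[:,0]+c*q[:,1],q[:,2]]
def rect(x0,x1,y0,y1,z): return [(x0,y0,z),(x1,y0,z),(x1,y1,z),(x0,y1,z)]
def overlay(n,img,polys,box,k,fn):
    l,t,r,b=box; im=cv2.resize(img[t:b,l:r],None,fx=k,fy=k,interpolation=cv2.INTER_CUBIC)
    for p,col in polys:
        u=((proj(n,p)-[l,t]+.5)*k-.5); cv2.polylines(im,[np.round(u*8).astype(np.int32)],True,col,1,cv2.LINE_AA,3)
    cv2.imwrite(fn,im)
E
python3 - <<'E'
from ov import *
x,y,th=.643,-.024,0.0
B=[(bedpts(x,y,th,rect(-.05,.05,-.215,.215,.012)),(0,255,0)),
(bedpts(x,y,th,rect(-.035,.035,-.195,-.03,.012)),(0,255,255)),
(bedpts(x,y,th,rect(-.043,.043,-.215,-.195,.04)),(255,0,255))]
i=cv2.imread("pics/top0.png"); a="pics/a.png";b="pics/b.png"
overlay("top",i,B,(235,160,425,225),4,a)
j=cv2.imread("pics/scene0.png"); overlay("scene",j,B,(255,140,415,310),3,b)
A,C=cv2.imread(a),cv2.imread(b)
w=800; o=np.zeros((600,800,3),np.uint8); o[:A.shape[0],:A.shape[1]]=A; C=C[170:]; o[260:260+C.shape[0],:C.shape[1]]=C[:340]
cv2.imwrite("pics/ov1.png",o)
E
```

```text
(no output)
```

View pics/ov1.png

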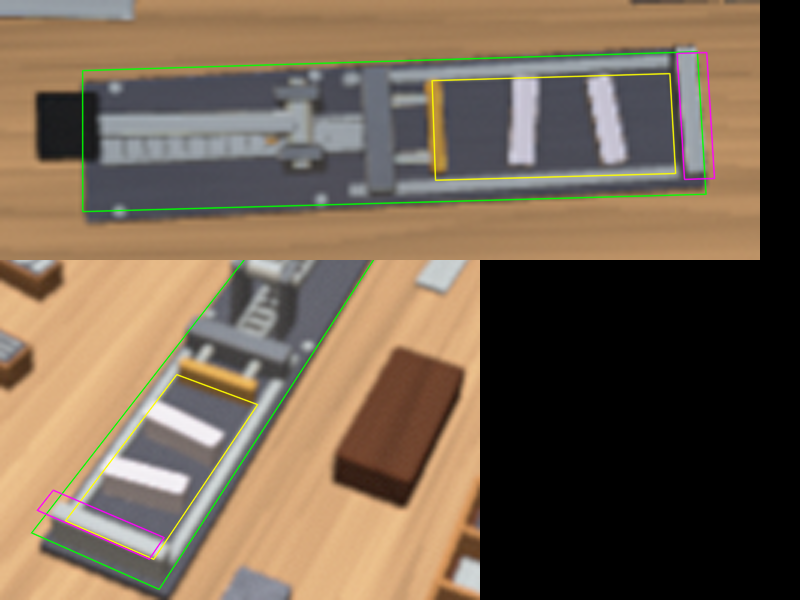

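```bash
cat > /tmp/f.py <<'E'
from ov import *
T=lambda u:(u[0]/4+235,u[1]/4+160); S=lambda u:(u[0]/3+255,(u[1]-90)/3+140)
obs=[("top",T((677,47)),(.043,-.195,.04)),("top",T((687,175)),(-.043,-.195,.04)),("top",T((88,221)),(-.05,.215,.012)),
("scene",S((168,599)),(.05,-.215,.012)),("scene",S((42,548)),(-.05,-.215,.012))]
def res(p): return np.concatenate([proj(n,bedpts(*p,[q]))[0]-u for n,u,q in obs])
r=least_squares(res,[.643,-.024,0]); print(r.x,np.round(r.fun,1))
x,y,th=r.x
B=[(bedpts(x,y,th,rect(-.05,.05,-.215,.215,.012)),(0,255,0)),
(bedpts(x,y,th,rect(-.035,.035,-.195,-.03,.012)),(0,255,255)),
(bedpts(x,y,th,rect(-.043,.043,-.207,-.195,.04)),(255,0,255))]
def box(cx,cy,a,L,W,z,col):
    B.append((bedpts(cx,cy,a,rect(-L/2,L/2,-W/2,W/2,z)),col))
box(.4298,.0039,np.radians(-8.8),.06,.032,.028,(0,255,0));box(.4601,.2037,np.radians(7.3),.06,.032,.028,(0,255,0));box(.4638,-.0982,np.radians(-2.3),.06,.032,.028,(0,255,0))
box(.6412,-.1674,np.radians(7.2),.06,.016,.036,(255,255,0));box(.6429,-.1119,np.radians(-5.5),.06,.016,.036,(255,255,0))
i=cv2.imread("pics/top0.png"); overlay("top",i,B,(235,160,425,295),4,"pics/a.png")
A=cv2.imread("pics/a.png"); j=cv2.imread("pics/scene0.png"); overlay("scene",j,B,(230,140,375,310),3,"pics/b.png"); C=cv2.imread("pics/b.png")
o=np.zeros((600,800,3),np.uint8); A=A[:,160:700]; A=cv2.resize(A,None,fx=.74,fy=.74); o[:A.shape[0],:400]=A[:,:400]; C=cv2.resize(C,None,fx=.92,fy=.92);o[:C.shape[0],400:400+C.shape[1]]=C[:,:400]
cv2.imwrite("pics/ov2.png",o)
E
python3 /tmp/f.py
```

```text
[ 0.64326464 -0.02813016  0.03867245] [ 0.2 -1.7  0.8 -2.4  0.4 -0.  -0.1 -1.3 -2.  -1.9]
```

View pics/ov2.png

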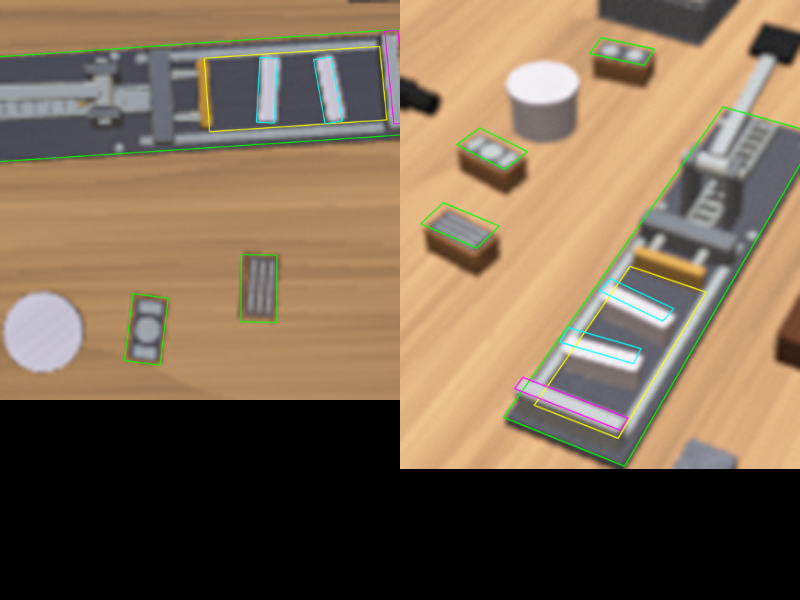

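The fit agrees with the top view. The scene view is offset by about 2 px, so I'll split the difference. Now I'll go above the first spacer.

```bash
R='[[0.159,-0.239,0],[0,0,-0.245],0]'
python3 -m jog '[[[0.159,-0.239,0],[0,0,-0.245],0],[[0.159,-0.239,0],[0,0,-0.245],0],[[0.159,-0.239,0],[0,0,-0.245],0],[[0.159,-0.239,0],[0,0,-0.245],0],[[0.159,-0.239,0],[0,0,-0.245],0],[[0.159,-0.239,0],[0,0,-0.245],0],[[0.159,-0.239,0],[0,0,-0.245],0],[[0.159,-0.239,0],[0,0,-0.245],0]]'
python3 -m jog '[[[0.159,-0.239,0],[0,0,-0.245],0],[[0.159,-0.239,0],[0,0,-0.245],0],[[0.159,-0.239,0],[0,0,-0.245],0],[[0.159,-0.239,0],[0,0,-0.245],0],[[0.159,-0.239,0],[0,0,-0.245],0],[[0.159,-0.239,0],[0,0,-0.245],0],[[0.159,-0.239,0],[0,0,-0.245],0],[[0.159,-0.239,0],[0,0,-0.245],0]]'
python3 -m jog '[[[0.159,-0.239,-0.1],[0,0,-0.245],0],[[0.159,-0.239,-0.1],[0,0,-0.245],0],[[0.159,-0.239,-0.1],[0,0,-0.245],0],[[0.159,-0.239,-0.1],[0,0,-0.245],0],[[0.159,-0.239,-0.1],[0,0,-0.245],0],[[0.159,-0.239,-0.1],[0,0,-0.245],0],[[0.159,-0.239,-0.1],[0,0,-0.245],0],[[0.159,-0.239,-0.1],[0,0,-0.245],0],[[0.159,-0.239,-0.1],[0,0,-0.245],0],[[0.159,-0.239,-0.1],[0,0,-0.245],0]]'
```

```text
clock: 2.22
ee_pos: [0.3281, 0.3071, 0.2316]
eef_rot: [0.336, 0.942, -0.0, 0.001]
contact_force: [0.6, 0.5, -0.6]
opening: 0.0853
gripper_force: 0.0
clock: 2.88
ee_pos: [0.4878, 0.0677, 0.2311]
eef_rot: [0.509, 0.861, -0.0, 0.002]
contact_force: [0.2, 1.0, 0.7]
opening: 0.0851
gripper_force: 0.0
clock: 3.72
ee_pos: [0.6425, -0.1659, 0.1304]
eef_rot: [0.662, 0.749, -0.0, -0.001]
contact_force: [-0.1, 0.8, 0.4]
opening: 0.0852
gripper_force: 0.0
```

```bash
python3 -m jog '[[[0,-0.001,-0.05],[0,0,0],0],[[0,-0.001,-0.08],[0,0,0],0],[[0,-0.001,-0.1],[0,0,0],0],[[0,-0.001,-0.113],[0,0,0],0],[[0,-0.001,-0.113],[0,0,0],0],[[0,-0.001,-0.113],[0,0,0],0]]' 40
python3 -m jog '[[[0,0,0],[0,0,0],0.5],[[0,0,0],[0,0,0],0.5],[[0,0,0],[0,0,0],0.5],[[0,0,0],[0,0,0],0.5],[[0,0,0],[0,0,0],0.5],[[0,0,0],[0,0,0],0.5],[[0,0,0],[0,0,0],0.5]]' 50
```

```text
clock: 4.22
ee_pos: [0.6424, -0.1655, 0.019]
eef_rot: [0.661, 0.75, -0.0, -0.0]
contact_force: [-0.0, -0.1, 0.0]
opening: 0.0852
gripper_force: 0.0
clock: 4.8
ee_pos: [0.6446, -0.1676, 0.0212]
eef_rot: [0.662, 0.749, 0.001, 0.002]
contact_force: [-1.3, 1.5, 7.5]
opening: 0.0583
gripper_force: 54.2
```

```bash
python3 -m jog '[[[0,0,0.04],[0,0,0],0.5],[[0,0,0.08],[0,0,0],0.5],[[0,0,0.11],[0,0,0],0.5],[[-0.174,-0.16,0.11],[0,0,-0.08],0.5],[[-0.174,-0.16,0.11],[0,0,-0.08],0.5],[[-0.174,-0.16,0.11],[0,0,-0.08],0.5],[[-0.174,-0.16,0.11],[0,0,-0.08],0.5],[[-0.174,-0.16,0.11],[0,0,-0.08],0.5],[[-0.174,-0.16,0.11],[0,0,-0.08],0.5],[[-0.174,-0.16,0.11],[0,0,-0.08],0.5]]' 60
python3 - <<'E'
from h import *
for n in("scene","top"):cv2.imwrite(f"pics/{n}1.png",eyes.capture(n))
a=cv2.imread("pics/scene1.png")[200:400,80:340]; b=cv2.imread("pics/top1.png")[170:310,380:520]
o=np.zeros((600,800,3),np.uint8);o[:300,:390]=cv2.resize(a,None,fx=1.5,fy=1.5);o[:378,400:778]=cv2.resize(b,None,fx=2.7,fy=2.7);cv2.imwrite("pics/v1.png",o)
for t in("spacer1","sort_bin"):
  for n in("scene","top"): print(t,n,[(r["confidence"],r["box"]) for r in cut_out(n,t)][:3])
E
```

```text
clock: 5.63
ee_pos: [0.4656, -0.3311, 0.1296]
eef_rot: [0.71, 0.704, -0.001, 0.001]
contact_force: [-0.3, -0.1, -0.3]
opening: 0.0577
gripper_force: 71.3
spacer1 scene [(0.73, [302.5, 243.3, 331.5, 266.5]), (0.68, [157.2, 245.5, 187.5, 269.5])]
spacer1 top [(0.68, [362.7, 179.8, 366.2, 200.8]), (0.61, [457.6, 244.1, 471.8, 264.5])]
sort_bin scene [(0.85, [139.4, 265.8, 222.5, 341.0])]
sort_bin top [(0.7, [435.9, 225.3, 467.5, 278.3]), (0.49, [279.6, 260.1, 303.3, 288.0]), (0.3, [331.0, 182.6, 344.5, 201.4])]
```

View pics/v1.png

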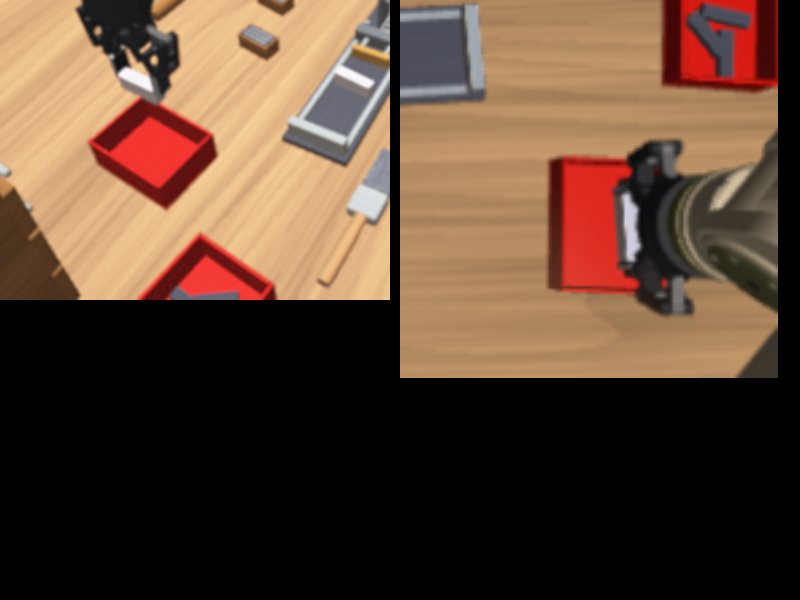

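The spacer is held level over the bin, whose box is (436,225)-(477,281) in the top view.

```bash
python3 -m jog '[[[0.002,-0.006,-0.04],[0,0,0],0.5],[[0.002,-0.006,-0.07],[0,0,0],0.5],[[0.002,-0.006,-0.087],[0,0,0],0.5],[[0.002,-0.006,-0.087],[0,0,0],0.5],[[0.002,-0.006,-0.087],[0,0,0],0.2],[[0.002,-0.006,-0.087],[0,0,0],0.2],[[0.002,-0.006,-0.087],[0,0,0],0.2],[[0.002,-0.006,-0.087],[0,0,0],0.2]]'
python3 -m jog '[[[0,0,0.04],[0,0,0],0.2],[[0,0,0.08],[0,0,0],0.0],[[0,0,0.09],[0,0,0],0],[[0.175,0.225,0.09],[0,0,-0.061],0],[[0.175,0.225,0.09],[0,0,-0.061],0],[[0.175,0.225,0.09],[0,0,-0.061],0],[[0.175,0.225,0.09],[0,0,-0.061],0],[[0.175,0.225,0.09],[0,0,-0.061],0],[[0.175,0.225,0.09],[0,0,-0.061],0],[[0.175,0.225,0.09],[0,0,-0.061],0]]'
python3 -m jog '[[[0.002,0,0],[0,0,0],0],[[0.002,0,0],[0,0,0],0]]'
```

```text
clock: 6.6
ee_pos: [0.4723, -0.3343, 0.0432]
eef_rot: [0.708, 0.707, 0.0, 0.002]
contact_force: [0.7, 0.1, -0.2]
opening: 0.0683
gripper_force: 0.0
clock: 7.43
ee_pos: [0.6481, -0.1062, 0.1329]
eef_rot: [0.741, 0.672, 0.001, 0.001]
contact_force: [0.7, -0.4, 0.7]
opening: 0.0851
gripper_force: 0.0
clock: 7.6
ee_pos: [0.6497, -0.1066, 0.1322]
eef_rot: [0.74, 0.673, 0.001, 0.001]
contact_force: [0.3, -0.3, 0.4]
opening: 0.0855
gripper_force: 0.0
```

```bash
python3 -m jog '[[[-0.004,-0.005,-0.04],[0,0,0],0],[[-0.004,-0.005,-0.08],[0,0,0],0],[[-0.004,-0.005,-0.1],[0,0,0],0],[[-0.004,-0.005,-0.111],[0,0,0],0],[[-0.004,-0.005,-0.111],[0,0,0],0],[[-0.004,-0.005,-0.111],[0,0,0],0]]'
python3 -m jog '[[[0,0,0],[0,0,0],0.5],[[0,0,0],[0,0,0],0.5],[[0,0,0],[0,0,0],0.5],[[0,0,0],[0,0,0],0.5],[[0,0,0],[0,0,0],0.5],[[0,0,0],[0,0,0],0.5],[[0,0,0],[0,0,0],0.5]]' 50
python3 -m jog '[[[0,0,0.04],[0,0,0],0.5],[[0,0,0.08],[0,0,0],0.5],[[0,0,0.11],[0,0,0],0.5],[[-0.177,-0.255,0.11],[0,0,0.06],0.5],[[-0.177,-0.255,0.11],[0,0,0.06],0.5],[[-0.177,-0.255,0.11],[0,0,0.06],0.5],[[-0.177,-0.255,0.11],[0,0,0.06],0.5],[[-0.177,-0.255,0.11],[0,0,0.06],0.5],[[-0.177,-0.255,0.11],[0,0,0.06],0.5],[[-0.177,-0.255,0.11],[0,0,0.06],0.5]]' 60
python3 -m jog '[[[0,0,0],[0,0,0],0.5],[[0,0,0],[0,0,0],0.5]]'
```

```text
clock: 8.1
ee_pos: [0.644, -0.1146, 0.0212]
eef_rot: [0.741, 0.671, 0.0, 0.0]
contact_force: [1.1, -0.5, 0.8]
opening: 0.085
gripper_force: 0.0
clock: 8.68
ee_pos: [0.6459, -0.1142, 0.0233]
eef_rot: [0.741, 0.672, 0.001, 0.002]
contact_force: [-1.4, -0.6, 5.4]
opening: 0.0583
gripper_force: 54.0
clock: 9.52
ee_pos: [0.4768, -0.3547, 0.1318]
eef_rot: [0.708, 0.706, 0.0, 0.001]
contact_force: [0.6, -1.0, -0.5]
opening: 0.058
gripper_force: 65.4
clock: 9.68
ee_pos: [0.4766, -0.3555, 0.1315]
eef_rot: [0.71, 0.704, 0.0, 0.001]
contact_force: [0.7, -0.7, -0.4]
opening: 0.058
gripper_force: 65.3
```

```bash
python3 -m jog '[[[-0.004,-0.01,-0.04],[0,0,0],0.5],[[-0.004,-0.01,-0.07],[0,0,0],0.5],[[-0.004,-0.01,-0.087],[0,0,0],0.5],[[-0.004,-0.01,-0.087],[0,0,0],0.5],[[-0.004,-0.01,-0.087],[0,0,0],0.2],[[-0.004,-0.01,-0.087],[0,0,0],0.2],[[-0.004,-0.01,-0.087],[0,0,0],0.2],[[-0.004,-0.01,-0.087],[0,0,0],0.2]]'
python3 -m jog '[[[0,0,0.04],[0,0,0],0.2],[[0,0,0.08],[0,0,0],0.0],[[-0.006,0.265,0.09],[0,0,-0.025],0],[[-0.006,0.265,0.09],[0,0,-0.025],0],[[-0.006,0.265,0.09],[0,0,-0.025],0],[[-0.006,0.265,0.09],[0,0,-0.025],0],[[-0.006,0.265,0.09],[0,0,-0.025],0],[[-0.006,0.265,0.09],[0,0,-0.025],0],[[-0.006,0.265,0.09],[0,0,-0.025],0],[[-0.006,0.265,0.09],[0,0,-0.025],0]]'
python3 - <<'E'
from h import *
eyes.capture("top");i=eyes.capture("scene");cv2.imwrite("pics/scene2.png",i);cv2.imwrite("pics/v2.png",cv2.resize(i[120:360,100:420],None,fx=2.2,fy=2.2))
for t in("block1","spacer1"):
  for r in cut_out("top",t): print(t,r["confidence"],r["box"],fit_region("top",r["region"],.028))
  for r in tip_of("scene",t): print(t,"s",r["confidence"],at_z("scene",r["point"],0))
E
```

```text
clock: 10.35
ee_pos: [0.4751, -0.3637, 0.0454]
eef_rot: [0.708, 0.706, 0.0, 0.002]
contact_force: [-0.3, -0.4, -0.5]
opening: 0.0683
gripper_force: 0.0
clock: 11.18
ee_pos: [0.4675, -0.0946, 0.1348]
eef_rot: [0.72, 0.694, 0.001, 0.001]
contact_force: [-0.0, 0.4, -0.3]
opening: 0.0854
gripper_force: 0.0
block1 0.62 [316.1, 261.9, 328.8, 284.2] (array([429.8,   4.5]), 57.9, 29.9, -10.4)
block1 0.54 [243.2, 250.3, 258.2, 267.8] (array([461. , 203.7]), 57.2, 38.8, 8.0)
block1 s 0.94 [0.44061328 0.00205409 0.        ]
block1 s 0.86 [ 0.47360675 -0.10933072  0.        ]
block1 s 0.6 [0.46326945 0.19164471 0.        ]
spacer1 0.66 [454.8, 240.3, 462.6, 261.9] (array([ 472.4, -358.9]), 58.7, 25.9, 0.3)
spacer1 0.53 [448.9, 245.7, 457.1, 263.4] (array([ 459.8, -337.1]), 42.2, 15.9, -3.9)
spacer1 0.41 [174.9, 242.0, 216.0, 295.1] (array([444.3, 358.2]), 134.2, 114.4, -0.6)
spacer1 s 0.88 [ 0.47203134 -0.36513124  0.        ]
```

View pics/v2.png

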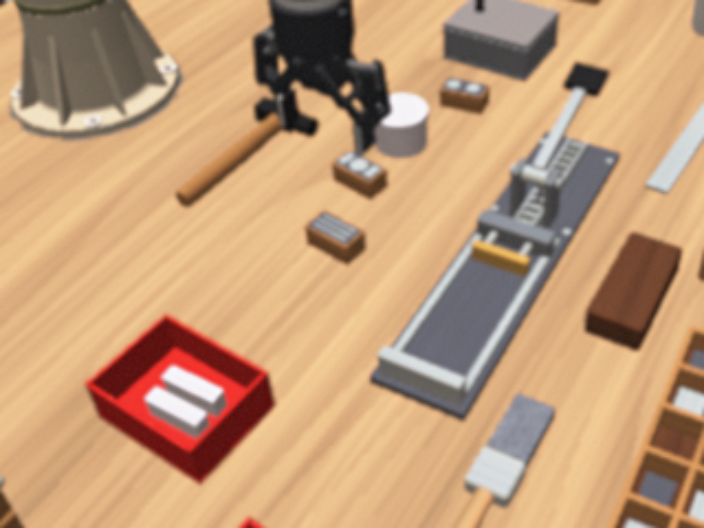

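Both spacers lie in the bin at about (165,390) in the crop, and the blocks have not moved. Now the nearest block.

```bash
python3 -m jog '[[[0,-0.006,-0.04],[0,0,0],0],[[0,-0.006,-0.08],[0,0,0],0],[[0,-0.006,-0.11],[0,0,0],0],[[0,-0.006,-0.128],[0,0,0],0],[[0,-0.006,-0.128],[0,0,0],0],[[0,-0.006,-0.128],[0,0,0],0]]'
python3 -m jog '[[[0,0,0],[0,0,0],0.5],[[0,0,0],[0,0,0],0.5],[[0,0,0],[0,0,0],0.5],[[0,0,0],[0,0,0],0.5],[[0,0,0],[0,0,0],0.5],[[0,0,0],[0,0,0],0.5],[[0,0,0],[0,0,0],0.5]]' 50
python3 -m jog '[[[0,0,0.04],[0,0,0],0.5],[[0,0,0.08],[0,0,0],0.5],[[0,0,0.11],[0,0,0],0.5],[[0,0,0.11],[0,0,0],0.5]]' 60
```

```text
clock: 11.98
ee_pos: [0.4668, -0.1046, 0.0045]
eef_rot: [0.723, 0.691, -0.001, -0.001]
contact_force: [-0.4, 0.2, 0.1]
opening: 0.0852
gripper_force: 0.0
clock: 12.57
ee_pos: [0.4693, -0.105, 0.0076]
eef_rot: [0.722, 0.692, 0.0, 0.002]
contact_force: [-1.5, -0.7, 6.0]
opening: 0.059
gripper_force: 53.5
clock: 12.9
ee_pos: [0.4724, -0.1059, 0.1231]
eef_rot: [0.722, 0.692, 0.003, 0.006]
contact_force: [2.3, -0.9, 0.2]
opening: 0.0584
gripper_force: 66.2
```

```bash
python3 -m jog '[[[0.177,-0.085,0],[0,0,0.042],0.5],[[0.177,-0.085,0],[0,0,0.042],0.5],[[0.177,-0.085,0],[0,0,0.042],0.5],[[0.177,-0.085,0],[0,0,0.042],0.5],[[0.177,-0.085,0],[0,0,0.042],0.5],[[0.177,-0.085,0],[0,0,0.042],0.5],[[0.177,-0.085,-0.05],[0,0,0.042],0.5],[[0.177,-0.085,-0.08],[0,0,0.042],0.5],[[0.177,-0.085,-0.08],[0,0,0.042],0.5],[[0.177,-0.085,-0.08],[0,0,0.042],0.5]]'
python3 - <<'E'
from h import *
i=eyes.capture("scene");t=eyes.capture("top");cv2.imwrite("pics/scene3.png",i)
o=np.zeros((600,800,3),np.uint8);a=cv2.resize(i[190:320,250:370],None,fx=4,fy=4,interpolation=2);b=cv2.resize(t[165:225,340:420],None,fx=4,fy=4,interpolation=2)
o[:a.shape[0],:a.shape[1]]=a;o[:b.shape[0],480:800]=b[:,:320];cv2.imwrite("pics/v3.png",o)
E
```

```text
clock: 13.73
ee_pos: [0.642, -0.1878, 0.0336]
eef_rot: [0.699, 0.715, -0.001, -0.003]
contact_force: [0.1, 0.7, -0.2]
opening: 0.0588
gripper_force: 66.1
```

View pics/v3.png

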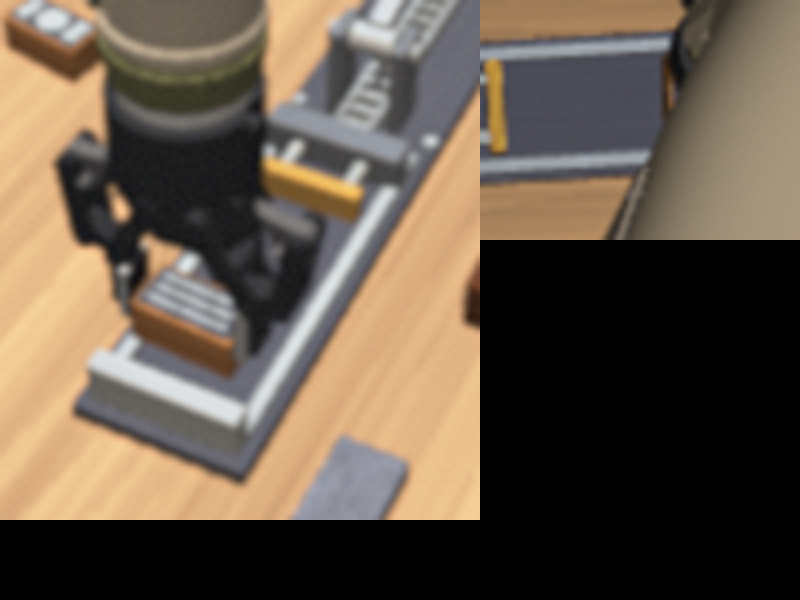

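The block hovers squarely over the channel near the stop, and it needs about 6 mm more in +x.

```bash
python3 -m jog '[[[0.006,-0.002,0],[0,0,0],0.5],[[0.006,-0.002,0],[0,0,0],0.5],[[0.006,-0.002,-0.005],[0,0,0],0.5],[[0.006,-0.002,-0.005],[0,0,0],0.5],[[0.006,-0.002,-0.01],[0,0,0],0.5],[[0.006,-0.002,-0.01],[0,0,0],0.5]]'
python3 -m jog '[[[0,0,-0.003],[0,0,0],0.5],[[0,0,-0.003],[0,0,0],0.5],[[0,0,-0.004],[0,0,0],0.5],[[0,0,-0.004],[0,0,0],0.5]]'
```

```text
clock: 14.33
ee_pos: [0.6501, -0.1908, 0.0244]
eef_rot: [0.699, 0.715, -0.0, -0.001]
contact_force: [-0.4, -0.7, -0.6]
opening: 0.0586
gripper_force: 66.1
clock: 14.67
ee_pos: [0.6505, -0.191, 0.021]
eef_rot: [0.699, 0.715, -0.0, -0.0]
contact_force: [0.3, 0.0, -1.0]
opening: 0.059
gripper_force: 66.1
```

```bash
python3 -m jog '[[[-0.002,0,-0.002],[0,0,0],0.5],[[-0.002,0,-0.002],[0,0,0],0.5],[[-0.002,0,-0.002],[0,0,0],0.5],[[-0.002,0,-0.001],[0,0,0],0.2],[[-0.002,0,-0.001],[0,0,0],0.15],[[-0.002,0,-0.001],[0,0,0],0.15],[[-0.002,0,-0.001],[0,0,0],0.15]]'
python3 -m jog '[[[0,0,0.04],[0,0,0],0.1],[[0,0,0.08],[0,0,0],0.0],[[0,0,0.11],[0,0,0],0.0],[[-0.216,0.194,0.11],[0,0,-0.117],0],[[-0.216,0.194,0.11],[0,0,-0.117],0],[[-0.216,0.194,0.11],[0,0,-0.117],0],[[-0.216,0.194,0.11],[0,0,-0.117],0],[[-0.216,0.194,0.11],[0,0,-0.117],0],[[-0.216,0.194,0.11],[0,0,-0.117],0],[[-0.216,0.194,0.11],[0,0,-0.117],0]]'
python3 -m jog '[[[-0.001,0.001,0],[0,0,0],0],[[-0.001,0.001,0],[0,0,0],0],[[-0.001,0.001,0],[0,0,0],0]]'
python3 - <<'E'
from h import *
t=eyes.capture("top");eyes.capture("scene")
for r in cut_out("top","block1"): print(r["confidence"],r["box"],fit_region("top",r["region"],.040 if r["box"][1]<230 else .028))
for r in tip_of("scene","block1"): print("s",r["confidence"],r["point"],at_z("scene",r["point"],0))
E
```

```text
clock: 15.25
ee_pos: [0.6485, -0.191, 0.0202]
eef_rot: [0.699, 0.715, -0.0, -0.0]
contact_force: [-0.4, -0.4, -0.6]
opening: 0.0726
gripper_force: 0.0
clock: 16.08
ee_pos: [0.4306, 0.0041, 0.1302]
eef_rot: [0.762, 0.648, 0.0, -0.0]
contact_force: [0.4, 1.1, 0.2]
opening: 0.085
gripper_force: 0.0
clock: 16.33
ee_pos: [0.4326, 0.0038, 0.1309]
eef_rot: [0.761, 0.648, 0.001, 0.001]
contact_force: [0.9, -1.0, 0.1]
opening: 0.0855
gripper_force: 0.0
0.71 [385.1, 176.1, 401.5, 199.6] (array([ 644.1, -183.6]), 63.5, 34.9, -2.8)
0.59 [244.1, 250.5, 260.9, 270.3] (array([460.6, 202.3]), 57.5, 37.0, 7.0)
s 0.82 [265.7, 205.0] [ 0.44228475 -0.00528818  0.        ]
s 0.72 [300.8, 283.9] [ 0.64905374 -0.18829906  0.        ]
s 0.53 [308.7, 165.8] [0.45599054 0.20325116 0.        ]
```

```bash
python3 -m jog '[[[0,-0.001,-0.04],[0,0,0],0],[[0,-0.001,-0.08],[0,0,0],0],[[0,-0.001,-0.11],[0,0,0],0],[[0,-0.001,-0.125],[0,0,0],0],[[0,-0.001,-0.125],[0,0,0],0],[[0,-0.001,-0.125],[0,0,0],0]]'
python3 -m jog '[[[0,0,0],[0,0,0],0.5],[[0,0,0],[0,0,0],0.5],[[0,0,0],[0,0,0],0.5],[[0,0,0],[0,0,0],0.5],[[0,0,0],[0,0,0],0.5],[[0,0,0],[0,0,0],0.5],[[0,0,0],[0,0,0],0.5]]' 50
python3 -m jog '[[[0,0,0.04],[0,0,0],0.5],[[0,0,0.08],[0,0,0],0.5],[[0,0,0.11],[0,0,0],0.5],[[0.215,-0.147,0.11],[0,0,0.123],0.5],[[0.215,-0.147,0.11],[0,0,0.123],0.5],[[0.215,-0.147,0.11],[0,0,0.123],0.5],[[0.215,-0.147,0.11],[0,0,0.123],0.5],[[0.215,-0.147,0.11],[0,0,0.123],0.5],[[0.215,-0.147,0.11],[0,0,0.123],0.5],[[0.215,-0.147,0.11],[0,0,0.123],0.5]]' 60
python3 -m jog '[[[0,0,0],[0,0,0],0.5],[[0,0,0],[0,0,0],0.5],[[0,0,0],[0,0,0],0.5]]'
```

```text
clock: 17.03
ee_pos: [0.4314, 0.0026, 0.0046]
eef_rot: [0.762, 0.648, -0.001, -0.001]
contact_force: [0.3, 0.9, 0.4]
opening: 0.0856
gripper_force: 0.0
clock: 17.62
ee_pos: [0.4335, 0.0025, 0.007]
eef_rot: [0.762, 0.648, 0.001, 0.002]
contact_force: [-1.3, -1.2, 6.9]
opening: 0.0587
gripper_force: 54.5
clock: 18.45
ee_pos: [0.6516, -0.1482, 0.1152]
eef_rot: [0.696, 0.718, 0.001, 0.003]
contact_force: [0.9, -0.6, -0.8]
opening: 0.0585
gripper_force: 67.5
clock: 18.7
ee_pos: [0.6456, -0.1433, 0.1154]
eef_rot: [0.695, 0.719, -0.0, -0.001]
contact_force: [-0.5, 0.6, -2.0]
opening: 0.0584
gripper_force: 67.5
```

```bash
python3 -m jog '[[[0.002,0,-0.04],[0,0,0],0.5],[[0.002,0,-0.07],[0,0,0],0.5],[[0.002,0,-0.085],[0,0,0],0.5],[[0.002,0,-0.09],[0,0,0],0.5],[[0.002,0,-0.093],[0,0,0],0.5],[[0.002,0,-0.095],[0,0,0],0.5],[[0.002,0,-0.095],[0,0,0],0.5],[[0.002,0,-0.095],[0,0,0],0.5]]'
```

```text
clock: 19.37
ee_pos: [0.6497, -0.1442, 0.0221]
eef_rot: [0.696, 0.719, 0.001, 0.001]
contact_force: [-0.4, 0.3, -0.1]
opening: 0.0586
gripper_force: 67.5
```

```bash
python3 -m jog '[[[-0.002,0,-0.003],[0,0,0],0.5],[[-0.002,0,-0.003],[0,0,0],0.5],[[-0.002,0,-0.003],[0,0,0],0.5],[[-0.002,0,-0.002],[0,0,0],0.2],[[-0.002,0,-0.002],[0,0,0],0.15],[[-0.002,0,-0.002],[0,0,0],0.15],[[-0.002,0,-0.002],[0,0,0],0.15]]'
python3 -m jog '[[[0,0,0.04],[0,0,0],0.1],[[0,0,0.08],[0,0,0],0.0],[[0,0,0.11],[0,0,0],0.0],[[-0.08,0.15,0.11],[0,0,0.06],0],[[-0.08,0.15,0.11],[0,0,0.06],0],[[-0.08,0.15,0.11],[0,0,0.06],0],[[-0.08,0.15,0.11],[0,0,0.06],0],[[-0.08,0.15,0.11],[0,0,0.06],0]]'
python3 -m jog '[[[-0.104,0.198,0],[0,0,0],0],[[-0.104,0.198,0],[0,0,0],0],[[-0.104,0.198,0],[0,0,0],0],[[-0.104,0.198,0],[0,0,0],0],[[-0.104,0.198,0],[0,0,0],0],[[-0.104,0.198,0],[0,0,0],0],[[-0.104,0.198,0],[0,0,0],0],[[-0.104,0.198,0],[0,0,0],0]]'
python3 - <<'E'
from h import *
t=eyes.capture("top");i=eyes.capture("scene");cv2.imwrite("pics/top4.png",t);cv2.imwrite("pics/scene4.png",i)
for r in cut_out("top","block1"): print(r["confidence"],r["box"],fit_region("top",r["region"],.040 if r["box"][1]<230 else .028))
for r in tip_of("scene","block1"): print("s",r["confidence"],r["point"],at_z("scene",r["point"],0))
a=cv2.resize(i[130:330,230:390],None,fx=2.9,fy=2.9,interpolation=2);b=cv2.resize(t[165:285,320:425],None,fx=3,fy=3,interpolation=2)
o=np.zeros((600,800,3),np.uint8);o[:580,:464]=a;o[:360,480:795]=b;cv2.imwrite("pics/v4.png",o)
E
```

```text
clock: 19.95
ee_pos: [0.6462, -0.1439, 0.0179]
eef_rot: [0.696, 0.718, -0.0, -0.0]
contact_force: [-0.9, 0.1, 0.4]
opening: 0.0723
gripper_force: 0.0
clock: 20.62
ee_pos: [0.5618, 0.0113, 0.1279]
eef_rot: [0.659, 0.752, -0.001, -0.003]
contact_force: [-0.6, 0.1, -0.3]
opening: 0.0855
gripper_force: 0.0
clock: 21.28
ee_pos: [0.4623, 0.2046, 0.1283]
eef_rot: [0.66, 0.751, -0.0, 0.0]
contact_force: [0.6, -0.5, 0.4]
opening: 0.085
gripper_force: 0.0
0.8 [367.4, 178.8, 383.7, 201.4] (array([ 643.1, -142.4]), 63.2, 34.3, 1.9)
0.77 [241.6, 249.4, 262.0, 271.9] (array([460.3, 202.6]), 58.8, 39.7, 4.9)
0.61 [382.1, 176.8, 398.9, 199.7] (array([ 644.2, -183.6]), 63.3, 34.9, -2.8)
s 0.87 [299.7, 280.5] [ 0.64247882 -0.18135588  0.        ]
s 0.78 [312.7, 267.5] [ 0.64977635 -0.13600685  0.        ]
s 0.67 [310.6, 167.4] [0.46473052 0.19871484 0.        ]
```

View pics/v4.png

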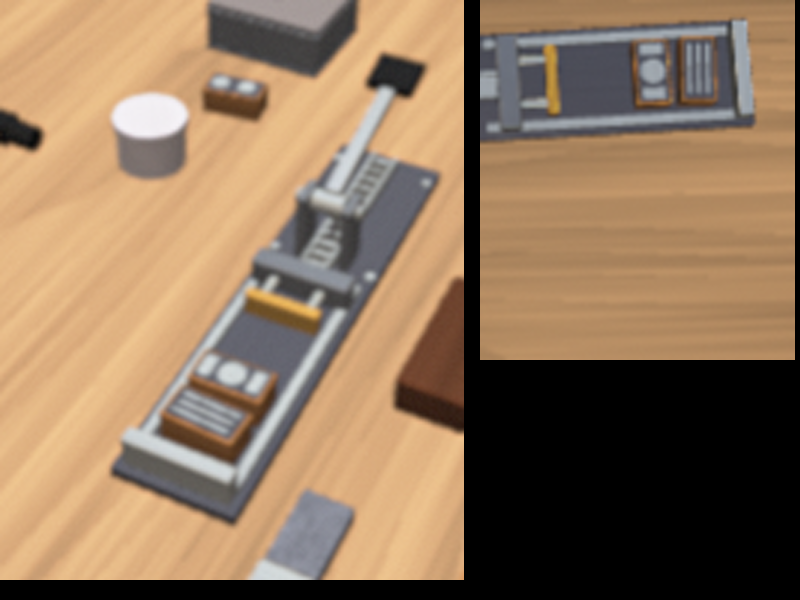

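Two blocks lie flat and centred in the channel, at (670,72) and (698,70) in the top crop. Now the third.

```bash
python3 -m jog '[[[0.001,-0.001,-0.04],[0,0,0],0],[[0.001,-0.001,-0.08],[0,0,0],0],[[0.001,-0.001,-0.11],[0,0,0],0],[[0.001,-0.001,-0.122],[0,0,0],0],[[0.001,-0.001,-0.122],[0,0,0],0],[[0.001,-0.001,-0.122],[0,0,0],0]]'
python3 -m jog '[[[0,0,0],[0,0,0],0.5],[[0,0,0],[0,0,0],0.5],[[0,0,0],[0,0,0],0.5],[[0,0,0],[0,0,0],0.5],[[0,0,0],[0,0,0],0.5],[[0,0,0],[0,0,0],0.5],[[0,0,0],[0,0,0],0.5]]' 50
python3 -m jog '[[[0,0,0.04],[0,0,0],0.5],[[0,0,0.08],[0,0,0],0.5],[[0,0,0.11],[0,0,0],0.5],[[0.08,-0.15,0.11],[0,0,-0.06],0.5],[[0.08,-0.15,0.11],[0,0,-0.06],0.5],[[0.08,-0.15,0.11],[0,0,-0.06],0.5],[[0.08,-0.15,0.11],[0,0,-0.06],0.5],[[0.08,-0.15,0.11],[0,0,-0.06],0.5]]' 60
python3 -m jog '[[[0.102,-0.152,0],[0,0,0],0.5],[[0.102,-0.152,0],[0,0,0],0.5],[[0.102,-0.152,0],[0,0,0],0.5],[[0.102,-0.152,0],[0,0,0],0.5],[[0.102,-0.152,0],[0,0,0],0.5],[[0.102,-0.152,0],[0,0,0],0.5],[[0.102,-0.152,0],[0,0,0],0.5],[[0.102,-0.152,0],[0,0,0],0.5]]'
python3 - <<'E'
from h import *
t=eyes.capture("scene")
for r in tip_of("scene","block1"): print("s",r["confidence"],r["point"],at_z("scene",r["point"],0))
E
```

```text
clock: 21.98
ee_pos: [0.4636, 0.2019, 0.0058]
eef_rot: [0.662, 0.75, -0.001, -0.0]
contact_force: [-0.2, -0.1, 0.1]
opening: 0.0853
gripper_force: 0.0
clock: 22.57
ee_pos: [0.4654, 0.2032, 0.0082]
eef_rot: [0.661, 0.75, 0.001, 0.001]
contact_force: [-1.4, -1.2, 6.3]
opening: 0.0587
gripper_force: 54.6
clock: 23.23
ee_pos: [0.548, 0.0474, 0.1175]
eef_rot: [0.698, 0.716, 0.001, 0.003]
contact_force: [1.0, 0.4, -0.2]
opening: 0.0583
gripper_force: 67.5
clock: 23.9
ee_pos: [0.6449, -0.0982, 0.1163]
eef_rot: [0.695, 0.719, -0.0, -0.001]
contact_force: [-0.9, -0.3, -1.3]
opening: 0.0585
gripper_force: 67.5
s 0.93 [311.6, 272.1] [ 0.65386448 -0.14878953  0.        ]
s 0.63 [318.6, 221.6] [0.5924329  0.00284341 0.        ]
s 0.58 [305.2, 282.5] [ 6.55456623e-01 -1.80608962e-01  1.11022302e-16]
```

```bash
python3 -m jog '[[[0,0,-0.04],[0,0,0],0.5],[[0,0,-0.07],[0,0,0],0.5],[[0,0,-0.085],[0,0,0],0.5],[[0,0,-0.09],[0,0,0],0.5],[[0,0,-0.093],[0,0,0],0.5],[[0,0,-0.095],[0,0,0],0.5],[[0,0,-0.096],[0,0,0],0.5],[[0,0,-0.096],[0,0,0],0.5]]'
```

```text
clock: 24.67
ee_pos: [0.6467, -0.0991, 0.0218]
eef_rot: [0.695, 0.719, 0.001, 0.001]
contact_force: [0.0, 0.1, -0.9]
opening: 0.0585
gripper_force: 67.4
```

```bash
python3 -m jog '[[[0,0,-0.002],[0,0,0],0.5],[[0,0,-0.002],[0,0,0],0.5],[[0,0,-0.002],[0,0,0],0.5],[[0,0,-0.001],[0,0,0],0.2],[[0,0,-0.001],[0,0,0],0.15],[[0,0,-0.001],[0,0,0],0.15],[[0,0,-0.001],[0,0,0],0.15]]'
python3 -m jog '[[[0,0,0.04],[0,0,0],0.1],[[0,0,0.08],[0,0,0],0.0],[[0,0,0.12],[0,0,0],0.0],[[0,0,0.145],[0,0,0],0.0],[[-0.007,0.273,0.145],[0,0,0],0.5],[[-0.007,0.273,0.145],[0,0,0],1],[[-0.007,0.273,0.145],[0,0,0],1],[[-0.007,0.273,0.145],[0,0,0],1],[[-0.007,0.273,0.145],[0,0,0],1],[[-0.007,0.273,0.145],[0,0,0],1]]'
python3 -m jog '[[[0,0.045,0],[0,0,0],1],[[0,0.045,0],[0,0,0],1],[[0,0.045,0],[0,0,0],1],[[0,0.045,0],[0,0,0],1],[[0,0.045,0],[0,0,0],1]]'
python3 - <<'E'
from h import *
t=eyes.capture("top");i=eyes.capture("scene")
for r in cut_out("top","block1"): print(r["confidence"],r["box"],fit_region("top",r["region"],.040 if r["box"][1]<230 else .028))
for n in("top","scene"):
  for q in("lever_pad","face_foot"): print(n,q,tip_of(n,q)[:1])
o=np.zeros((600,800,3),np.uint8);o[:580,:464]=cv2.resize(i[130:330,230:390],None,fx=2.9,fy=2.9,interpolation=2);o[:360,480:795]=cv2.resize(t[165:285,320:425],None,fx=3,fy=3,interpolation=2);cv2.imwrite("pics/v5.png",o)
E
```

```text
clock: 25.25
ee_pos: [0.6456, -0.0991, 0.0193]
eef_rot: [0.696, 0.718, 0.0, -0.0]
contact_force: [-0.1, -0.2, -0.2]
opening: 0.0729
gripper_force: 0.0
clock: 26.08
ee_pos: [0.6389, 0.1527, 0.1643]
eef_rot: [0.696, 0.718, -0.0, 0.0]
contact_force: [0.1, 1.0, -0.4]
opening: 0.0124
gripper_force: 0.0
clock: 26.5
ee_pos: [0.6393, 0.1946, 0.1641]
eef_rot: [0.696, 0.718, -0.0, 0.0]
contact_force: [0.5, 0.6, 0.2]
opening: -0.0
gripper_force: 0.0
0.88 [382.8, 176.9, 398.7, 200.1] (array([ 644.1, -183.6]), 63.3, 34.8, -2.8)
0.68 [352.2, 177.5, 370.0, 200.0] (array([641.8, -94.4]), 63.5, 33.9, 1.6)
0.57 [368.9, 178.3, 383.4, 204.2] (array([ 644.1, -141.8]), 65.6, 37.5, -1.7)
top lever_pad [{'point': [251.5, 186.4], 'confidence': 0.86}]
top face_foot [{'point': [340.6, 189.4], 'confidence': 0.47}]
scene lever_pad [{'point': [366.3, 153.1], 'confidence': 0.65}]
scene face_foot [{'point': [324.2, 245.2], 'confidence': 0.63}]
```

View pics/v5.png

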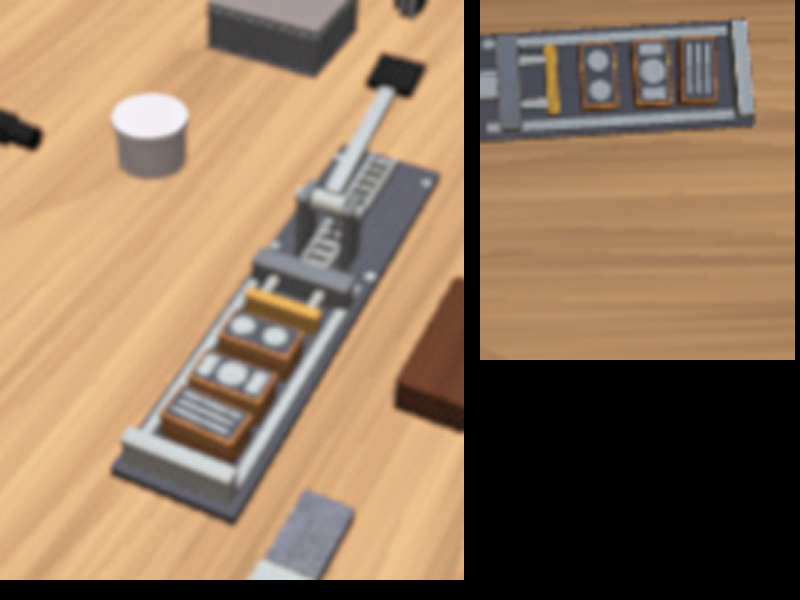

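All three blocks lie flat in the channel. The lever pad's top is at (251,186) in the top view. Now a slow first stroke.

```bash
python3 -m jog '[[[0,-0.019,0],[0,0,0],1],[[0,-0.019,-0.03],[0,0,0],1],[[0,-0.019,-0.045],[0,0,0],1],[[0,-0.019,-0.055],[0,0,0],1],[[0,-0.019,-0.065],[0,0,0],1]]'
python3 -m jog '[[[0,0,-0.01],[0,0,0],1],[[0,0.001,-0.02],[0,0,0],1],[[0,0.002,-0.03],[0,0,0],1],[[0,0.003,-0.04],[0,0,0],1],[[0,0.003,-0.045],[0,0,0],1],[[0,0.003,-0.045],[0,0,0],1]]'
python3 -m jog '[[[0,0,-0.003],[0,0,0],1],[[0,0,-0.003],[0,0,0],1]]'
```

```text
clock: 27.27
ee_pos: [0.6392, 0.177, 0.099]
eef_rot: [0.696, 0.718, 0.0, -0.0]
contact_force: [-1.2, 2.1, 3.1]
opening: -0.0
gripper_force: 1.4
clock: 27.77
ee_pos: [0.6399, 0.1788, 0.0545]
eef_rot: [0.696, 0.718, -0.0, 0.001]
contact_force: [-1.2, -2.6, 6.9]
opening: 0.0002
gripper_force: 2.8
clock: 27.93
ee_pos: [0.64, 0.1787, 0.0527]
eef_rot: [0.696, 0.718, -0.0, 0.002]
contact_force: [-1.4, -2.3, 8.9]
opening: -0.0004
gripper_force: 3.4
```

```bash
python3 -m jog '[[[0,0,-0.003],[0,0,0],1],[[0,0,-0.003],[0,0,0],1]]'
python3 -m jog '[[[0,0,-0.003],[0,0,0],1],[[0,0,-0.003],[0,0,0],1]]'
python3 -m jog '[[[0,0,-0.003],[0,0,0],1],[[0,0,-0.003],[0,0,0],1]]'
```

```text
clock: 28.1
ee_pos: [0.6402, 0.1787, 0.052]
eef_rot: [0.696, 0.718, 0.0, 0.002]
contact_force: [-6.9, -4.5, 18.7]
opening: 0.0001
gripper_force: 8.7
clock: 28.27
ee_pos: [0.6403, 0.1787, 0.0514]
eef_rot: [0.696, 0.718, 0.001, 0.003]
contact_force: [-12.2, -5.0, 31.0]
opening: 0.0002
gripper_force: 14.4
clock: 28.43
ee_pos: [0.6404, 0.1786, 0.0507]
eef_rot: [0.696, 0.718, 0.001, 0.003]
contact_force: [-16.6, -5.6, 43.6]
opening: 0.0001
gripper_force: 19.9
```

Stop reached at about z 0.052. I'll let the lever up and make three more strokes, since the free gap is about 70 mm.

```bash
python3 -m jog '[[[0,0,0.02],[0,0,0],1],[[0,0,0.04],[0,0,0],1],[[0,0,0.06],[0,0,0],1],[[0,0,0.085],[0,0,0],1],[[0,0,0.085],[0,0,0],1]]'
python3 -m jog '[[[0,0,-0.02],[0,0,0],1],[[0,0,-0.04],[0,0,0],1],[[0,0,-0.06],[0,0,0],1],[[0,0,-0.079],[0,0,0],1],[[0,0,-0.079],[0,0,0],1],[[0,0,-0.079],[0,0,0],1]]'
python3 -m jog '[[[0,0,0.02],[0,0,0],1],[[0,0,0.04],[0,0,0],1],[[0,0,0.06],[0,0,0],1],[[0,0,0.08],[0,0,0],1],[[0,0,0.08],[0,0,0],1],[[0,0,0.08],[0,0,0],1]]'
python3 -m jog '[[[0,0,-0.02],[0,0,0],1],[[0,0,-0.04],[0,0,0],1],[[0,0,-0.06],[0,0,0],1],[[0,0,-0.079],[0,0,0],1],[[0,0,-0.08],[0,0,0],1],[[0,0,-0.08],[0,0,0],1]]'
python3 -m jog '[[[0,0,0.02],[0,0,0],1],[[0,0,0.04],[0,0,0],1],[[0,0,0.06],[0,0,0],1],[[0,0,0.08],[0,0,0],1],[[0,0,0.08],[0,0,0],1],[[0,0,0.08],[0,0,0],1]]'
cat > look.py <<'E'
import sys
from ov import *
t=eyes.capture("top");i=eyes.capture("scene");k=sys.argv[1]
for n in("top","scene"):
  print(n,"face",[(np.round(at_z(n,r["point"],.012),4)[:2],r["confidence"]) for r in tip_of(n,"face_foot")[:1]],"blocks",[(np.round(at_z(n,r["point"],.012),3)[:2],r["confidence"]) for r in tip_of(n,"block1")])
o=np.zeros((600,800,3),np.uint8);o[:600,:480]=cv2.resize(i[180:330,250:370],None,fx=4,fy=4,interpolation=2)
o[:270,482:797]=cv2.resize(t[165:219,338:401],None,fx=5,fy=5,interpolation=2);o[290:500,482:797]=cv2.resize(t[165:235,235:340],None,fx=3,fy=3,interpolation=2);cv2.imwrite(f"pics/{k}.png",o)
cv2.imwrite(f"pics/{k}_top.png",t)
E
python3 look.py v6
```

```text
clock: 28.85
ee_pos: [0.6425, 0.1803, 0.1332]
eef_rot: [0.696, 0.718, 0.004, 0.003]
contact_force: [0.7, 0.1, 1.1]
opening: -0.0002
gripper_force: 0.0
clock: 29.35
ee_pos: [0.6424, 0.181, 0.0517]
eef_rot: [0.695, 0.719, 0.003, 0.002]
contact_force: [0.2, 2.1, 11.8]
opening: -0.0003
gripper_force: 6.6
clock: 29.85
ee_pos: [0.6404, 0.18, 0.1293]
eef_rot: [0.696, 0.718, 0.001, 0.001]
contact_force: [-0.2, -0.9, -0.8]
opening: 0.0001
gripper_force: 0.0
clock: 30.35
ee_pos: [0.6409, 0.181, 0.0514]
eef_rot: [0.695, 0.719, 0.002, 0.001]
contact_force: [-4.1, 1.3, 19.7]
opening: 0.0001
gripper_force: 10.0
clock: 30.85
ee_pos: [0.6396, 0.1799, 0.128]
eef_rot: [0.696, 0.718, 0.0, 0.0]
contact_force: [-0.5, -0.3, -0.9]
opening: 0.0001
gripper_force: 0.0
top face [(array([ 0.6424, -0.0975]), 0.62)] blocks [(array([ 0.643, -0.184]), 0.9), (array([ 0.643, -0.152]), 0.74)]
scene face [(array([ 0.6504, -0.1142]), 0.66)] blocks [(array([ 0.653, -0.157]), 0.9), (array([0.434, 0.074]), 0.75), (array([ 0.647, -0.118]), 0.74), (array([ 0.489, -0.378]), 0.16)]
```

View pics/v6.png

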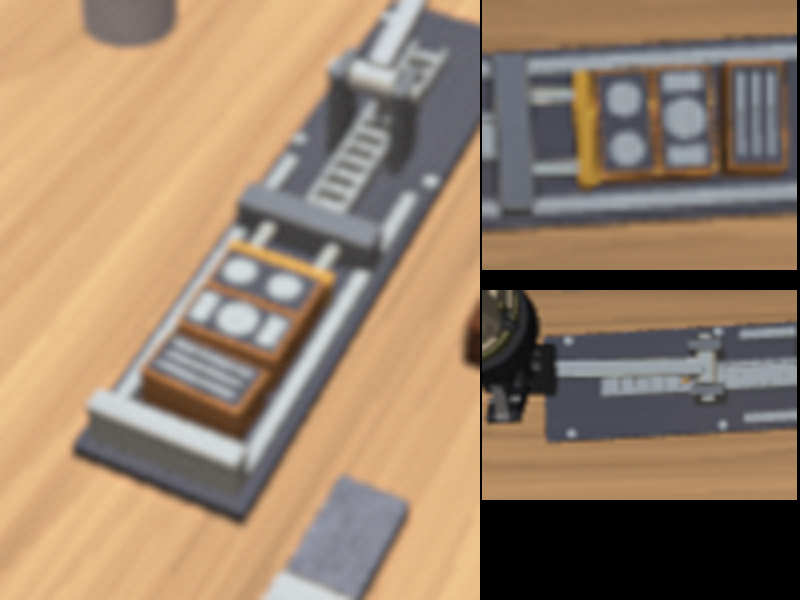

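Three strokes are done. The row is gathering at the brass face, with about 23 mm still free, so two more strokes are safe.

```bash
python3 -m jog '[[[0,0,-0.02],[0,0,0],1],[[0,0,-0.04],[0,0,0],1],[[0,0,-0.06],[0,0,0],1],[[0,0,-0.079],[0,0,0],1],[[0,0,-0.08],[0,0,0],1],[[0,0,-0.08],[0,0,0],1]]'
python3 -m jog '[[[0,0,0.02],[0,0,0],1],[[0,0,0.04],[0,0,0],1],[[0,0,0.06],[0,0,0],1],[[0,0,0.08],[0,0,0],1],[[0,0,0.08],[0,0,0],1],[[0,0,0.08],[0,0,0],1]]'
python3 -m jog '[[[0,0,-0.02],[0,0,0],1],[[0,0,-0.04],[0,0,0],1],[[0,0,-0.06],[0,0,0],1],[[0,0,-0.079],[0,0,0],1],[[0,0,-0.08],[0,0,0],1],[[0,0,-0.08],[0,0,0],1]]'
python3 -m jog '[[[0,0,0.02],[0,0,0],1],[[0,0,0.04],[0,0,0],1],[[0,0,0.06],[0,0,0],1],[[0,0,0.08],[0,0,0],1],[[0,0,0.08],[0,0,0],1],[[0,0,0.08],[0,0,0],1]]'
python3 look.py v7
```

```text
clock: 31.65
ee_pos: [0.6412, 0.1811, 0.0516]
eef_rot: [0.695, 0.719, 0.003, 0.001]
contact_force: [-2.3, 2.5, 14.3]
opening: -0.0001
gripper_force: 7.6
clock: 32.15
ee_pos: [0.6401, 0.18, 0.1292]
eef_rot: [0.696, 0.718, 0.001, 0.001]
contact_force: [0.3, -0.4, -0.3]
opening: 0.0002
gripper_force: 0.0
clock: 32.65
ee_pos: [0.6407, 0.181, 0.0513]
eef_rot: [0.695, 0.719, 0.002, 0.001]
contact_force: [-3.6, 1.5, 19.3]
opening: -0.0003
gripper_force: 10.1
clock: 33.15
ee_pos: [0.6394, 0.1799, 0.1279]
eef_rot: [0.696, 0.718, 0.0, 0.0]
contact_force: [0.3, 0.3, -0.5]
opening: -0.0002
gripper_force: 0.0
top face [(array([ 0.6423, -0.1218]), 0.62)] blocks [(array([ 0.646, -0.204]), 0.81), (array([ 0.642, -0.147]), 0.68), (array([ 0.643, -0.172]), 0.51), (array([ 0.648, -0.122]), 0.49)]
scene face [(array([ 0.649 , -0.1304]), 0.66)] blocks [(array([ 0.651, -0.212]), 0.64), (array([ 0.655, -0.147]), 0.62), (array([ 0.653, -0.178]), 0.59), (array([ 0.483, -0.35 ]), 0.18)]
```

View pics/v7.png

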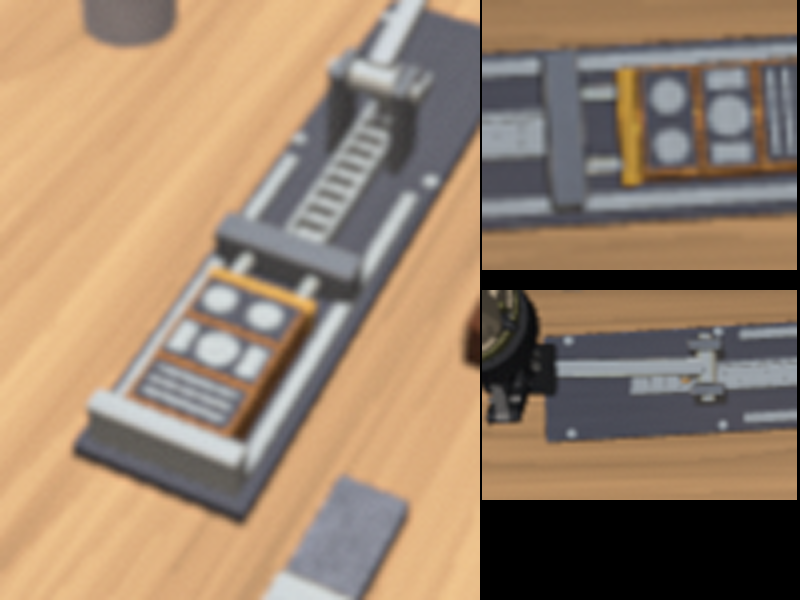

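The row is now tight, with the gap between crosshead and brass down from 43 to 35 crop px (about 4 mm). I'll measure that more finely.

Run:
```python
from h import *
from scipy.ndimage import map_coordinates
ims={k:cv2.imread(f"pics/{f}.png").astype(np.float32) for k,f in(("0","top0"),("3","v6_top"),("5","v7_top"))}
def shift(a,b,box,s):
    l,t,r,h=box; T=ims[a][t:h,l:r].astype(np.uint8); I=ims[b].astype(np.uint8)
    R=cv2.matchTemplate(I[t-3:h+3,l-3:r+s],T,cv2.TM_CCOEFF_NORMED); _,v,_,(x,y)=cv2.minMaxLoc(R)
    p=R[y,x-1:x+2]; dx=(p[0]-p[2])/(2*(p[0]-2*p[1]+p[2])); return round(x+dx-3,2),y-3,round(v,3)
def brass(k):
    hsv=cv2.cvtColor(ims[k].astype(np.uint8),cv2.COLOR_BGR2HSV).astype(int)
    m=(hsv[...,1]>165)&(hsv[...,0]>14)&(hsv[...,0]<26)&(hsv[...,2]>120); m[:170]=0;m[215:]=0;m[:,:330]=0;m[:,400:]=0
    return np.round([np.argwhere(m).mean(0)[1],m.sum()],2)
for k in ims: print(k,brass(k))
# crosshead box at start: cols ~323-335, rows 176-210
X={"0":0}
print("cross 0->3",shift("0","3",(322,175,336,211),40),"0->5",shift("0","5",(322,175,336,211),60),"3->5",shift("3","5",(338,174,346,210),40))
```

```text
0 [343.5  50. ]
3 [358.92  80.  ]
5 [367.26  85.  ]
cross 0->3 (np.float32(14.74), -1, 0.958) 0->5 (np.float32(24.86), -1, 0.903) 3->5 (np.float32(10.01), -1, 0.942)
```

Run:
```python
from h import *
A,B=[cv2.imread(f"pics/{k}.png") for k in("v6","v7")]
def match(src,box):
    l,t,r,b=box; T=src[t:b,l:r]; best=None
    for s in np.arange(.98,1.06,.01):
        Ts=cv2.resize(T,None,fx=s,fy=s); y0,x0=t-10,l-60
        R=cv2.matchTemplate(B[y0:b+60,max(x0,0):r+20],Ts,cv2.TM_CCOEFF_NORMED); _,v,_,(x,y)=cv2.minMaxLoc(R)
        c=(max(x0,0)+x+Ts.shape[1]/2-.5,y0+y+Ts.shape[0]/2-.5)
        if best is None or v>best[0]: best=(v,s,c)
    return ((l+r)/2-.5,(t+b)/2-.5),best
W=lambda c,z: at_z("scene",(c[0]/4+250,c[1]/4+180),z)
for nm,box,z in(("crossL",(236,180,290,225),.038),("crossR",(335,215,385,268),.038),("blk2",(225,250,320,320),.04),("brassR",(300,258,340,300),.032)):
    a,(v,s,c)=match(A,box); d=W(c,z)-W(a,z); print(nm,round(v,3),round(s,2),np.round(1000*d,1))
T6,T7=cv2.imread("pics/v6_top.png"),cv2.imread("pics/v7_top.png")
for nm,box,z in(("cross",(338,174,346,210),.04),("blk",(361,176,370,203),.04)):
    l,t,r,b=box; R=cv2.matchTemplate(T7[t-3:b+3,l-3:r+20],T6[t:b,l:r],cv2.TM_CCOEFF_NORMED);_,v,_,(x,y)=cv2.minMaxLoc(R);p=R[y,x-1:x+2];dx=x-3+(p[0]-p[2])/(2*(p[0]-2*p[1]+p[2]))
    u=np.array([(l+r)/2,(t+b)/2]);print(nm,v,np.round(1000*(at_z("top",u+[dx,y-3],z)-at_z("top",u,z)),1))
```

```text
crossL 0.996 1.03 [  1.1 -27.4   0. ]
crossR 0.995 1.01 [  1.  -27.8   0. ]
blk2 0.995 1.03 [  0.6 -23.6   0. ]
brassR 0.993 0.99 [  0.9 -23.9   0. ]
cross 0.9420784711837769 [  1.9 -27.    0. ]
blk 0.9302175045013428 [  2.  -23.9   0. ]
```

Run:
```python
from h import *
up=lambda i,x,y,w,h:cv2.resize(i[y:y+h,x:x+w],None,fx=4,fy=4,interpolation=cv2.INTER_CUBIC)
X,Y=250,170
olds=[up(cv2.imread(f"pics/{k}.png"),X,Y,120,150) for k in("scene0","scene1","scene4")]
news=[up(eyes.capture("scene"),X,Y,120,150) for _ in range(2)]
W=lambda c,z: at_z("scene",((c[0]+.5)/4-.5+X,(c[1]+.5)/4-.5+Y),z)
hsv=cv2.cvtColor(olds[0],cv2.COLOR_BGR2HSV); m=cv2.inRange(hsv,(14,150,120),(26,255,255)); n,l,st,ce=cv2.connectedComponentsWithStats(m); k=1+st[1:,4].argmax(); bx=st[k]; print(bx)
x,y,w,h=bx[:4]
def go(A,B,box,z):
    l,t,r,b=box; T=A[t:b,l:r]; best=(0,)
    for s in np.arange(.98,1.12,.01):
        Ts=cv2.resize(T,None,fx=s,fy=s,interpolation=cv2.INTER_CUBIC); R=cv2.matchTemplate(B,Ts,cv2.TM_CCOEFF_NORMED); _,v,_,(u,q)=cv2.minMaxLoc(R)
        if v>best[0]: best=(v,s,(u+Ts.shape[1]/2-.5,q+Ts.shape[0]/2-.5))
    d=W(best[2],z)-W(((l+r)/2-.5,(t+b)/2-.5),z); return round(best[0],3),np.round(1000*d[:2],1)
# crosshead sits ~ (+15,-50) px (4x) from the brass
for A in olds:
    for B in news: print("brassR",go(A,B,(x+w-35,y+h-32,x+w+5,y+h+2),.028),"brassTop",go(A,B,(x-4,y-6,x+w+4,y+h-22),.034),"crossL",go(A,B,(x-2,y-58,x+50,y-14),.038),"crossR",go(A,B,(x+w,y-25,x+w+52,y+28),.038))
```

```text
[ 264  243   95   42 1289]
brassR (0.809, array([-43.3, 132.9])) brassTop (0.776, array([  2.5, -61.5])) crossL (0.98, array([  2.4, -67.1])) crossR (0.983, array([  1.8, -66.7]))
brassR (0.809, array([-43.3, 132.9])) brassTop (0.776, array([  2.5, -61.5])) crossL (0.98, array([  2.4, -67.1])) crossR (0.983, array([  1.8, -66.7]))
brassR (0.811, array([-43.3, 132.9])) brassTop (0.774, array([  2.5, -61.5])) crossL (0.979, array([  2.4, -67.1])) crossR (0.983, array([  1.8, -66.7]))
brassR (0.811, array([-43.3, 132.9])) brassTop (0.774, array([  2.5, -61.5])) crossL (0.979, array([  2.4, -67.1])) crossR (0.983, array([  1.8, -66.7]))
brassR (0.809, array([-43.3, 132.9])) brassTop (0.777, array([  2.5, -61.5])) crossL (0.979, array([  2.4, -67.1])) crossR (0.982, array([  1.8, -66.7]))
brassR (0.809, array([-43.3, 132.9])) brassTop (0.777, array([  2.5, -61.5])) crossL (0.979, array([  2.4, -67.1])) crossR (0.982, array([  1.8, -66.7]))
```

Jaw advance is about 67 mm and brass advance about 62 mm, so the face is in by roughly 4 to 5 mm. That is clamped, so I stop here. Next, the station.

```bash
python3 -m jog '[[[0,0,0.04],[0,0,0],1],[[0,0,0.08],[0,0,0],1],[[-0.15,-0.06,0.08],[0,0,0.3],0.5],[[-0.15,-0.06,0.08],[0,0,0.3],0.3],[[-0.15,-0.06,0.08],[0,0,0.3],0.3],[[-0.15,-0.06,0.08],[0,0,0.3],0.3],[[-0.15,-0.06,0.08],[0,0,0.3],0.3],[[-0.15,-0.06,0.08],[0,0,0.3],0.3]]'
python3 - <<'E'
from ov import *
np.set_printoptions(precision=4,suppress=True)
t=eyes.capture("top");i=eyes.capture("scene")
for q,z in(("cover_handle",.09),("cover_hinge",.05)):
    a,b=tip_of("scene",q)[:1],tip_of("top",q)[:1]
    if a: print(q,"s",a[0]["confidence"],at_z("scene",a[0]["point"],z))
    if b: print(q,"t",b[0]["confidence"],at_z("top",b[0]["point"],z))
    if a and b: print(tri(a[0]["point"],b[0]["point"]))
r=cut_out("top","lever")[:1]
for r in cut_out("top","station")[:1]: print(r["box"],fit_region("top",r["region"],.058))
o=np.zeros((600,800,3),np.uint8)
P1=[]
hx,hy=.516,.342
for th in(0,-.05): P1.append((bedpts(hx,hy,th,rect(-.13,0,-.055,.055,.055)),(0,255,0) if th==0 else (0,255,255)))
overlay("top",t,P1,(160,225,240,305),5,"pics/a.png");overlay("scene",i,P1,(290,95,370,165),5,"pics/b.png")
o[:400,:400]=cv2.imread("pics/a.png");o[:350,400:]=cv2.imread("pics/b.png");cv2.imwrite("pics/v8.png",o)
E
```

```text
clock: 34.22
ee_pos: [0.4872, 0.1194, 0.2085]
eef_rot: [0.509, 0.861, -0.0, -0.0]
contact_force: [1.3, 0.4, 0.3]
opening: 0.0598
gripper_force: 0.0
cover_handle s 0.81 [0.4048 0.3501 0.09  ]
cover_handle t 0.45 [0.6505 0.1926 0.09  ]
(array([0.5761, 0.1242, 0.2548]), np.float64(0.10161316864851741))
cover_hinge s 0.97 [0.5073 0.3423 0.05  ]
cover_hinge t 0.62 [ 0.6421 -0.1117  0.05  ]
(array([ 0.636 , -0.069 ,  0.2949]), np.float64(0.08278370225931252))
```

View pics/v8.png

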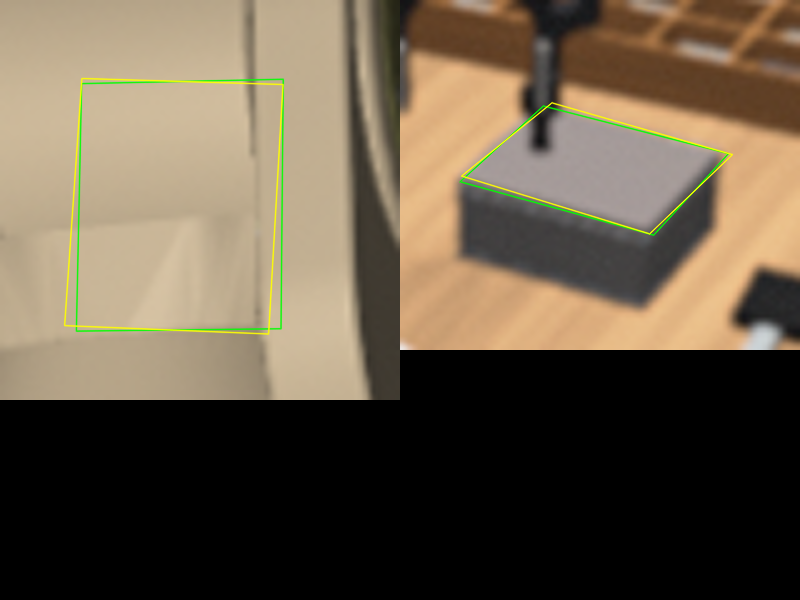

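The arm hides the station in the top view. In the scene view the knob is clear at about full-frame (318,115), so I'll combine it with the first picture's points.

Run:
```python
from h import *
for u,z in(((188,283.1),.085),((188,283.1),.093),((195.6,241.7),.05),((195.6,241.7),.058)): print("t",u,z,np.round(at_z("top",u,z),4))
for u,z in(((318.8,115.2),.085),((318.8,115.2),.093),((347.1,131.4),.05)): print("s",u,z,np.round(at_z("scene",u,z),4))
im=cv2.imread("pics/top0.png"); g=cv2.resize(im[230:305,160:235],None,fx=7,fy=7,interpolation=2); j=cv2.imread("pics/scene0.png")[95:165,290:330]
o=np.zeros((530,800,3),np.uint8);o[:525,:525]=g;o[:455,530:790]=cv2.resize(j,None,fx=6.5,fy=6.5,interpolation=2)[:455,:260];cv2.imwrite("pics/v9.png",o)
```

```text
t (188, 283.1) 0.085 [0.4074 0.3498 0.085 ]
t (188, 283.1) 0.093 [0.4079 0.3467 0.093 ]
t (195.6, 241.7) 0.05 [0.5139 0.3446 0.05  ]
t (195.6, 241.7) 0.058 [0.5135 0.3416 0.058 ]
s (318.8, 115.2) 0.085 [0.4119 0.3507 0.085 ]
s (318.8, 115.2) 0.093 [0.4187 0.3372 0.093 ]
s (347.1, 131.4) 0.05 [0.5062 0.3581 0.05  ]
```

View pics/v9.png

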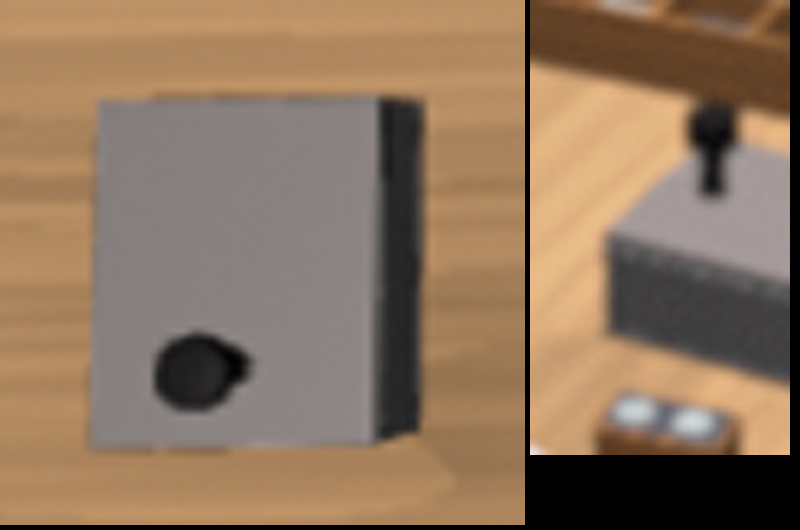

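In the crop the knob head is at (195,372), and the cover's far edge is centred at (237,98). That puts the knob near (0.411, 0.348) and the hinge at x of about 0.511, with no yaw.

```bash
python3 -m jog '[[[-0.076,0.229,-0.04],[0,0,0.679],0],[[-0.076,0.229,-0.04],[0,0,0.679],0],[[-0.076,0.229,-0.04],[0,0,0.679],0],[[-0.076,0.229,-0.04],[0,0,0.679],0],[[-0.076,0.229,-0.04],[0,0,0.679],0],[[-0.076,0.229,-0.04],[0,0,0.679],0],[[-0.076,0.229,-0.04],[0,0,0.679],0],[[-0.076,0.229,-0.04],[0,0,0.679],0],[[-0.076,0.229,-0.04],[0,0,0.679],0],[[-0.076,0.229,-0.04],[0,0,0.679],0]]'
python3 -m jog '[[[0,0,0],[0,0,0],0],[[0,0,0],[0,0,0],0],[[0,0,0],[0,0,0],0]]'
```

```text
clock: 35.45
ee_pos: [0.4132, 0.3496, 0.1679]
eef_rot: [-0.001, 1.0, -0.0, -0.0]
contact_force: [0.2, -0.2, 0.5]
opening: 0.085
gripper_force: 0.0
clock: 35.7
ee_pos: [0.4135, 0.3488, 0.1683]
eef_rot: [0.001, 1.0, 0.0, -0.0]
contact_force: [-0.0, -0.1, 0.9]
opening: 0.0853
gripper_force: 0.0
```

```bash
python3 -m jog '[[[-0.002,-0.001,-0.04],[0,0,0],0],[[-0.002,-0.001,-0.07],[0,0,0],0],[[-0.002,-0.001,-0.09],[0,0,0],0],[[-0.002,-0.001,-0.1],[0,0,0],0],[[-0.002,-0.001,-0.1],[0,0,0],0]]'
python3 -m jog '[[[0,0,0],[0,0,0],0.9],[[0,0,0],[0,0,0],0.9],[[0,0,0],[0,0,0],0.9],[[0,0,0],[0,0,0],0.9],[[0,0,0],[0,0,0],0.9],[[0,0,0],[0,0,0],0.9],[[0,0,0],[0,0,0],0.9],[[0,0,0],[0,0,0],0.9],[[0,0,0],[0,0,0],0.9],[[0,0,0],[0,0,0],0.9]]' 50
```

```text
clock: 36.12
ee_pos: [0.4098, 0.3467, 0.0661]
eef_rot: [0.001, 1.0, -0.001, -0.002]
contact_force: [-0.5, 0.4, 0.4]
opening: 0.0857
gripper_force: 0.0
clock: 36.95
ee_pos: [0.4121, 0.3461, 0.0699]
eef_rot: [0.001, 1.0, -0.002, 0.001]
contact_force: [-0.8, -7.8, 9.4]
opening: 0.0259
gripper_force: 48.6
```

```bash
python3 -m jog '[[[0.006,0,0.0127],[0,0,0],0.9],[[0.0143,0,0.0245],[0,0,0],0.9],[[0.024,0,0.035],[0,0,0],0.9],[[0.0344,0,0.0444],[0,0,0],0.9],[[0.0344,0,0.0444],[0,0,0],0.9]]' 40
python3 -m jog '[[[0.012,0,0.0075],[0,0,0],0.9],[[0.0246,0,0.0141],[0,0,0],0.9],[[0.038,0,0.0185],[0,0,0],0.9],[[0.052,0,0.0212],[0,0,0],0.9],[[0.052,0,0.0212],[0,0,0],0.9]]'
```

```text
clock: 37.37
ee_pos: [0.446, 0.3461, 0.1139]
eef_rot: [0.001, 1.0, -0.002, -0.0]
contact_force: [-4.2, -6.6, 3.3]
opening: 0.0263
gripper_force: 47.7
clock: 37.78
ee_pos: [0.499, 0.3461, 0.135]
eef_rot: [0.001, 1.0, -0.001, 0.0]
contact_force: [-2.9, -5.9, 5.2]
opening: 0.0263
gripper_force: 48.4
```

```bash
python3 -m jog '[[[0.014,0,0.001],[0,0,0],0.9],[[0.0283,0,0],[0,0,0],0.9],[[0.041,0,-0.003],[0,0,0],0.9],[[0.0521,0,-0.0062],[0,0,0],0.9],[[0.058,0,-0.009],[0,0,0],0.9],[[0.058,0,-0.009],[0,0,0],0.9],[[0.058,0,-0.009],[0,0,0],0.9]]'
python3 - <<'E'
from h import *
i=eyes.capture("scene");cv2.imwrite("pics/v10.png",cv2.resize(i[20:190,250:430],None,fx=3.3,fy=3.3,interpolation=2))
E
```

```text
clock: 38.37
ee_pos: [0.5572, 0.3462, 0.1262]
eef_rot: [0.001, 1.0, -0.001, 0.001]
contact_force: [0.0, -6.4, 3.8]
opening: 0.0259
gripper_force: 49.0
```

View pics/v10.png

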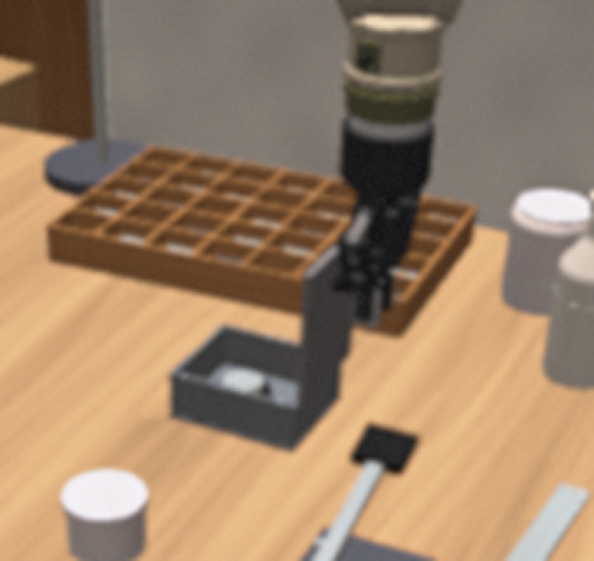

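The cover stands vertical and the button shows in the box at crop (243,380). I'll release, go over and press.

```bash
python3 -m jog '[[[0,0,0],[0,0,0],0.3],[[0,0,0],[0,0,0],0.3],[[0,0,0],[0,0,0],0.3],[[0,0,0],[0,0,0],0.3],[[0,0,0.04],[0,0,0],0.3],[[0,0,0.08],[0,0,0],0.3],[[0,0,0.115],[0,0,0],0.3],[[0,0,0.115],[0,0,0],0.3]]'
python3 -m jog '[[[-0.126,0.001,0.01],[0,0,0],1],[[-0.126,0.001,0.01],[0,0,0],1],[[-0.126,0.001,0.01],[0,0,0],1],[[-0.126,0.001,0.01],[0,0,0],1],[[-0.126,0.001,-0.06],[0,0,0],1],[[-0.126,0.001,-0.1],[0,0,0],1],[[-0.126,0.001,-0.14],[0,0,0],1],[[-0.126,0.001,-0.18],[0,0,0],1],[[-0.126,0.001,-0.18],[0,0,0],1],[[-0.126,0.001,-0.18],[0,0,0],1]]'
python3 - <<'E'
from h import *
i=eyes.capture("scene");eyes.capture("top")
for q in("cover_handle","start_top"):
  for n in("scene","top"): print(q,n,[(r["confidence"],np.round(at_z(n,r["point"],.027),4)) for r in tip_of(n,q)[:1]])
E
```

```text
clock: 39.08
ee_pos: [0.5583, 0.3496, 0.2487]
eef_rot: [0.0, 1.0, 0.003, 0.006]
contact_force: [1.3, 0.9, 1.2]
opening: 0.06
gripper_force: 0.0
clock: 39.92
ee_pos: [0.4255, 0.3466, 0.0543]
eef_rot: [0.0, 1.0, -0.003, -0.004]
contact_force: [-1.2, -0.7, 0.1]
opening: -0.0001
gripper_force: 0.0
cover_handle scene [(0.8, array([0.4788, 0.5489, 0.027 ]))]
cover_handle top [(0.79, array([0.5657, 0.3971, 0.027 ]))]
start_top scene [(0.49, array([0.443 , 0.3284, 0.027 ]))]
start_top top [(0.53, array([0.4316, 0.3511, 0.027 ]))]
```

```bash
python3 -m jog '[[[0.003,0,-0.012],[0,0,0],1],[[0.003,0,-0.022],[0,0,0],1],[[0.003,0,-0.028],[0,0,0],1],[[0.003,0,-0.031],[0,0,0],1],[[0.003,0,-0.033],[0,0,0],1],[[0.003,0,-0.033],[0,0,0],1]]'
python3 -m jog '[[[0,0,-0.002],[0,0,0],1],[[0,0,-0.002],[0,0,0],1],[[0,0,-0.003],[0,0,0],1],[[0,0,-0.003],[0,0,0],1]]'
```

```text
clock: 40.72
ee_pos: [0.4323, 0.3487, 0.0267]
eef_rot: [0.0, 1.0, -0.0, -0.0]
contact_force: [-0.7, -1.0, 0.3]
opening: 0.0001
gripper_force: 0.7
clock: 41.05
ee_pos: [0.4327, 0.3489, 0.0242]
eef_rot: [0.0, 1.0, 0.0, 0.0]
contact_force: [-1.8, -0.0, 1.9]
opening: 0.0003
gripper_force: 1.5
```

```bash
python3 -m jog '[[[0,0,-0.002],[0,0,0],1],[[0,0,-0.003],[0,0,0],1],[[0,0,-0.004],[0,0,0],1],[[0,0,-0.004],[0,0,0],1]]'
python3 -m jog '[[[0,0,-0.002],[0,0,0],1],[[0,0,-0.003],[0,0,0],1],[[0,0,-0.003],[0,0,0],1],[[0,0,-0.003],[0,0,0],1]]'
```

```text
clock: 41.38
ee_pos: [0.4328, 0.349, 0.0209]
eef_rot: [0.0, 1.0, 0.0, 0.0]
contact_force: [-3.2, -2.2, 10.6]
opening: 0.0002
gripper_force: 5.3
clock: 41.72
ee_pos: [0.4329, 0.3491, 0.0206]
eef_rot: [0.0, 1.0, 0.001, 0.001]
contact_force: [-9.5, -4.9, 30.3]
opening: -0.0002
gripper_force: 15.3
```

The button is bottomed out. I'll retract and do a final check.

```bash
python3 -m jog '[[[0,0,0.02],[0,0,0],1],[[0,0,0.05],[0,0,0],1],[[0,0,0.09],[0,0,0],1],[[0,0,0.13],[0,0,0],1],[[0,0,0.17],[0,0,0],1],[[-0.1,0.05,0.22],[0,0,0],1],[[-0.1,0.05,0.22],[0,0,0],1],[[-0.1,0.05,0.22],[0,0,0],1],[[-0.1,0.05,0.22],[0,0,0],1],[[-0.1,0.05,0.22],[0,0,0],1]]'
python3 - <<'E'
from h import *
i=eyes.capture("scene");cv2.imwrite("pics/v11.png",cv2.resize(i[60:370,100:440],None,fx=1.9,fy=1.9,interpolation=2))
E
```

```text
clock: 42.55
ee_pos: [0.3319, 0.4003, 0.2381]
eef_rot: [-0.001, 1.0, 0.001, 0.001]
contact_force: [0.5, 0.2, -0.0]
opening: 0.0001
gripper_force: 0.0
```

View pics/v11.png

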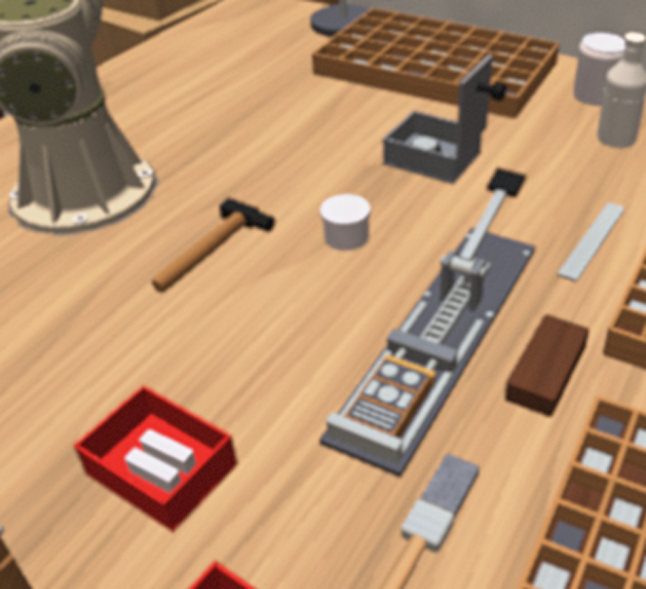

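The final view shows the spacers in the bin (160,455), the row clamped (390,395), the cover up (475,105) and the lever up (507,182). The bystanders are where they were.

```bash
python3 -c "from bench import ticket; print(ticket.close_job())"
```

```text
the job is handed in; nothing more can be done
None
```

The job is handed in, with no verdict returned: both spacers are in the bin, the three blocks are clamped with the face in by about 4 mm (estimated from the pictures), the cover is up, and the button was pressed and let go.

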